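# Shut the vacuum valve at the bottom of its well with the T-key

## Task

Shut the vacuum valve of the filtration manifold: lower the T-key down the well with the red collar, feel for the square stem at the bottom, seat the key on it and turn it clockwise until the valve is fully shut against its stop, touching lightly and never forcing the key or straining it against the stop. Then lower the T-key back into its stand. Keep the key out of the blue-collared well, do not tip the key, and do not disturb the other things on the bench.

Things in the scene. Friction and masses are not known exactly. Their poses are not given: they have to be found in the camera images.
- key_grip (a point): Middle of the cross-bar of the steel T-key: black rubber-covered bar 90 mm long (this point's x), 14 wide (y), 24 high (z), on an upright round shank (10 mm thick for 25 mm below the bar, then 18) whose axis passes through this point; z up. The key's open lower end is 165 mm below. Mass 0.5 to 0.75 kg. At the start it stands upright in the stand, bar at any yaw.
- key_foot (a point): Middle of the T-key's open lower end (its lowest point); axes as key_grip. The foot is a socket 25 mm across and 28 mm tall with a square recess 15 mm wide and 22 mm deep, open downward, its sides parallel to x and y.
- stand_mouth (a point): Middle of the mouth of the key stand: upright white plastic tube, outside 43 mm, bore 33 mm, on a grey 90 mm square foot, fixed to the bench. Mouth 90 mm above the bench, bore's flat floor 80 mm below the mouth. The key stands in it socket down, its foot on that floor.
- well_red_mouth (a point): Middle of the mouth of the well with the red collar: upright steel tube, outside 52 mm (collar 62), bore 42 mm, mouth 130 mm above the bench, fixed. In it a greased brass square stem 12 mm wide, flat top 85 mm below the mouth, 25 mm of square above a round shoulder. The stem is NOT centred: its axis is up to 3.5 mm off in x and also in y (axes of this point, z up), anew each time: find it by feel.
- well_blue_mouth (a point): The same point of the other well, same size, blue collar, with a like stem (the vent valve). Leave it alone. Red and blue wells change places, 200 mm apart.
- valve_red (a joint): Angle of the red well's stem, rad: 0 open, grows clockwise seen from above; at v its flats are turned by -v about z from x and y of well_red_mouth. Starts at 0 to 0.35. Friction 0.08 N m, stays where left. A firm stop at 1.35; shut is 1.30 or more; turning on against the stop, above about 0.2 N m, strains it. The key has about 0.3 rad of free play on it each way.
- valve_blue (a joint): Angle of the blue well's stem, as for the red. Not to be turned. The key drops over either stem (up to 22 mm past its top) when within about 1.5 mm of its axis in both directions, turned to its flats; otherwise it lands on the stem's flat top. Touch with a few newtons only: harder touches tilt the long key in the fingers.
- stand: The key stand; origin on the bench below stand_mouth.
- well_red: The red-collared well; origin on its axis, 122 mm below its mouth.
- manifold: Aluminium filtration manifold fixed to the bench: plate 225 x 360 x 8 mm with the two wells standing on it, and behind them (+x of it) a pipe with three steel funnels up to 150 mm above the bench. Origin: on the bench, midway between the wells; y of it runs through both wells.
- dish_pink: Pink closed petri dish, 91 mm across, 15 mm high; origin under its centre. Bystander.
- dish_amber: Amber closed petri dish, same size; origin under its centre. Bystander.
- reagent: Amber bottle with white cap, 60 mm across, 130 mm tall; origin under its centre. Bystander.
- jar: White jar with blue cap, 56 mm across, 75 mm tall; origin under its centre. Bystander.
- beaker: Clear plastic beaker, 64 mm across, 85 mm tall; origin under its centre. Bystander.
- marker: White marker pen with black cap, 130 mm long, 15 mm thick, lying; origin 43 mm from its white end. Bystander.
- slide_box: Blue slide box, 94 x 89 x 38 mm; origin under its centre. Bystander.
Mind the look-alikes: they are no part of the job. There is more than one size of the part that bears key_grip; the job needs the smallest.

How it is judged (in metres and radians):
On the way, in this order (a step that is already met when the one before it is completed fails the run):
1. the T-key is seated over the red well's stem (its foot at least 93 mm below the mouth) (z of key_foot in the frame of well_red_mouth below -0.093 m and horizontal distance between key_foot and well_red_mouth below 0.012 m and angle between key_foot's own z axis and vertical below 0.2 rad), for 0.1 s.
2. the red valve is fully shut with the key still on the stem (all of step 1 and value of joint valve_red above 1.3 rad), for 0.1 s.
At the end, for the whole second after the job is handed in: The red valve is at 1.30 rad or more (shut against its stop) and the T-key stands at rest in its stand: foot within 10 mm of the bore's axis and at least 72 mm below the mouth, tilted less than 0.12 rad, released (value of joint valve_red above 1.3 rad and horizontal distance between key_foot and stand_mouth below 0.01 m and z of key_foot in the frame of stand_mouth below -0.072 m and angle between key_foot's own z axis and vertical below 0.12 rad and linear speed of key below 0.02 m/s); the robot touches nothing.
It fails at once if the key is forced or strained: more than 90 N between it and the red stem or the red well (contact force between key and valve_red above 90 N or contact force between key and well_red above 90 N).
It fails at once if the key is dropped or rammed into its stand (faster than 0.6 m/s inside it) (horizontal distance between key_foot and stand_mouth below 0.012 m and z of key_foot in the frame of stand_mouth between -0.1 and -0.01 m and linear speed of key above 0.6 m/s).
It fails at once if the key reaches into the blue well (10 mm or more) (horizontal distance between key_foot and well_blue_mouth below 0.03 m and z of key_foot in the frame of well_blue_mouth below -0.01 m).
It fails at once if the key is tipped over (more than 0.5 rad) (angle between key_foot's own z axis and vertical above 0.5 rad).
It fails at once if a bystander is moved more than 30 mm (distance of any of dish_pink, dish_amber, reagent, jar, beaker, marker, slide_box from where it was at the start of the episode above 0.03 m).
It also fails if it takes over 72 s, if anything falls off the work surface, if the arm or the gripper's body presses on something with over 40 N, if the wrist force passes 120 N, or if a joint passes its speed limit or range.

## Robot

A 6-joint arm with a two-finger parallel gripper is mounted at the origin on the work surface. World frame = base frame: x ahead of the robot, y to its left, z up, the work surface at z = 0. Lengths are in m, angles in degrees, forces in N, time in s.
With the tool pointing down it reaches from about 0.35 to 0.875 m from the base axis. Payload 4.2 kg.
Tool frame: the origin (TCP) lies on the front face of the gripper's body, between the roots of the fingers; the fingertips stand 70 mm ahead of it and the grasp point (between the pads) lies 51 mm ahead of it; x points along the fingers, y is the direction in which the jaws open and shut, and the axes are right-handed (so a half turn about x gives the same grasp; the last joint's range is limited). The gripper opens to 87 mm and grips with 3 to 60 N. Pads are 19 mm wide; open, the fingers measure 117 mm over their backs; the gripper's body (75 mm by 190 mm) begins 51 mm behind the grasp point.
Start: joints at [-58.579, 22.042, 0.453, 0, -68.411, -14.817], TCP at [0.179, -0.599, 0.292] pointing down, gripper open.
Joint ranges: [-179.83, 179.83], [-69.29, 118.12], [-61.27, 80.66], [-181.25, 117.63], [-171.15, -9.14], [-177.46, 177.46]. Speed limits (degrees/s): [159.86, 159.86, 180, 180, 180, 180].

## Interface

Orientations are given as a 3x3 rotation matrix whose columns are the frame's x, y, z axes.
In Python, from station import r, viewer, spotter gives the robot as it stands.
- The arm moves only by the tool move_arm, never from a script. Its argument "series" is a list that holds one entry, the list of rows, each a list of 7 numbers: the turn, a rotation vector about the world's x, y, z scaled (see below), then the shift along the world's x, y, z scaled (see below), then the opening, from 0 (shut) to 1 (fully open). A call has 1 to 20 rows; each row shifts and turns the pose as measured when the row begins; what a row does not reach is not made up. The controller multiplies each number of a shift by 60 mm and each number of a turn by 8 degrees. A row lasts 1/8 s, in which the tool goes at most 62.5 mm and 10.7 degrees, less where a joint would pass 70% of its speed; a pose out of reach is approached as far as the arm can. A call with a number of a shift or a turn outside -1 to 1 is refused whole. A call with a gripper value outside its range is refused whole. The fingers move at their own pace and stop on an object; the grip force is fixed at half the most. Time passes only in rows, so rows that do not move let the fingers close. It gives the time, the measured TCP pose, the force and the opening at its end, in the units of the state.
- r.sense(): the state, without advancing time (a new reading comes with each control period).
- viewer.capture(name): name is "side" or "top" or "wrist"; returns (picture, depth): 384x512x3 uint8, red, green, blue; 384x512 float32, m along the optical axis (not along the pixel's ray), 0 where there is no reading.
- viewer.camera_params(name): a dict with "mtx" (3x3 intrinsics, pixels), "pose" (4x4, takes a point from camera to world coordinates). Camera axes: x right, y down, z forward; pixel columns grow to the right and rows downward; lengths in m; the calibration is good to about 2 mm. A picture is of the moment at which its call begins: read the wrist's pose just before it. camera_params takes no time and is no camera call; for the wrist camera it gives the pose at the moment of the call.
- r.finish_job(): hands the job in, once; it reports no verdict.
Trained networks look in the newest picture that a camera, given by its name, has taken for a name from the list of things; names that differ only in an ending like _2 or _b are one class to them, and where a whole thing is asked for, a point or a joint stands for the part that bears it (a point fixed in the world has none). Each returns a list of dicts, best first, with "conf" (0 to 1); they miss things now and then, are a little off and sometimes report something else, mostly with a low value. They report only what shows in the picture. A call takes as long as a camera call. They do not tell look-alikes from the thing itself.
- spotter.find_in(camera, name): "centre" ([column, row] in pixels, amid what is visible of it).
- spotter.trace(camera, name): "mask" (384x512 bool, what is visible of it) and "centre" ([column, row] in pixels, amid what is visible of it).
The state is a dict: "time_s": time; "joints": joint angles; "joint_velocities": joint speeds; "effort": joint torques, N m; "tcp_pos": TCP position; "ee_rot": TCP orientation; "wrist_force": force on the tool from outside, world axes, zero at the start; "moment": the same for the moment, N m; "gripper_width": opening from 0.0 (shut) to 1.0 (fully open).
Only numpy, scipy, OpenCV 4.12 (cv2) and the standard library are available. Lean on these libraries where they do the work, as an engineer would, in place of code of your own. Each camera call takes 0.05 s, during which the arm holds its last target.

## Working session

There is one attempt and no reset: what is moved stays moved. The work goes in short steps, Python scripts to look and compute and a tool call to move; the robot and the scene stay as the last step left them, time stands still between calls to the robot, and variables do not carry over. Pictures are saved under pics/ and viewed, and the job is handed in when it is done.

Besides the shell and the picture viewer there is one more tool, called after "Call:" as a command line: name --argument value ..., lists and objects as JSON in quotes. move_arm: Moves the arm, as the interface text tells. Its arguments: {"type":"object","properties":{"series":{"type":"array","items":{"type":"array","items":{"type":"array","items":{"type":"number","minimum":-1,"maximum":1}}}}},"required":["series"]}

```bash
ls; mkdir -p pics; python3 - <<'E'
from station import r, viewer, spotter
import cv2, numpy as np
s=r.sense(); print(s)
for n in ["side","top","wrist"]:
    p,d=viewer.capture(n); cv2.imwrite(f"pics/{n}0.png",p[:,:,::-1]); np.save(f"pics/{n}0.npy",d)
    c=viewer.camera_params(n); print(n,np.round(c["mtx"],1).tolist(),np.round(c["pose"],3).tolist())
E
```

```text
pics
{'time_s': 0.0, 'joints': array([-5.85784314e+01,  2.20919281e+01,  3.81387859e-01, -2.94313876e-02,
       -6.84120911e+01, -1.48166251e+01]), 'joint_velocities': array([-0.05742491,  0.06253913,  0.05580732,  0.06616593,  0.11643017,
       -0.12455558]), 'effort': array([ 5.38495260e-04, -3.90663922e+01,  1.87401706e+01,  4.21991497e+00,
        1.09726682e-02, -2.07678090e-04]), 'tcp_pos': array([ 0.17850884, -0.59850323,  0.29115699]), 'ee_rot': array([[-7.08192040e-04, -2.85588666e-01,  9.58352029e-01],
       [ 2.07542153e-03,  9.58349786e-01,  2.85589532e-01],
       [-9.99997596e-01,  2.19123667e-03, -8.59788219e-05]]), 'wrist_force': array([-0.19192188, -0.68637047, -0.05975879]), 'moment': array([ 0.01726171,  0.02550882, -0.00514553]), 'gripper_width': 1.000002590239716}
side [[360.1, 0.0, 257.9], [0.0, 360.1, 192.5], [0.0, 0.0, 1.0]] [[-0.959, -0.186, 0.212, 0.231], [-0.282, 0.629, -0.724, 0.817], [0.001, -0.755, -0.656, 0.94], [0.0, 0.0, 0.0, 1.0]]
top [[482.4, 0.0, 252.4], [0.0, 482.4, 185.8], [0.0, 0.0, 1.0]] [[-0.03, -0.985, 0.171, 0.173], [-1.0, 0.031, 0.003, -0.113], [-0.008, -0.171, -0.985, 1.783], [0.0, 0.0, 0.0, 1.0]]
wrist [[265.4, 0.0, 257.0], [0.0, 265.4, 191.3], [0.0, 0.0, 1.0]] [[-0.285, 0.927, 0.243, 0.112], [0.959, 0.275, 0.074, -0.619], [0.001, 0.254, -0.967, 0.385], [0.0, 0.0, 0.0, 1.0]]
```

View pics/side0.png

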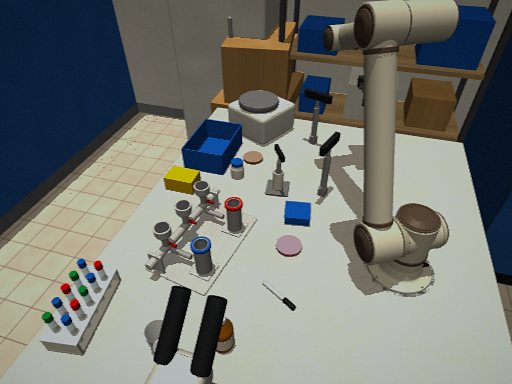

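View pics/top0.png

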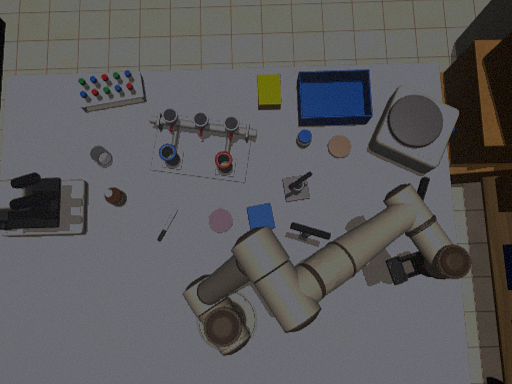

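View pics/wrist0.png

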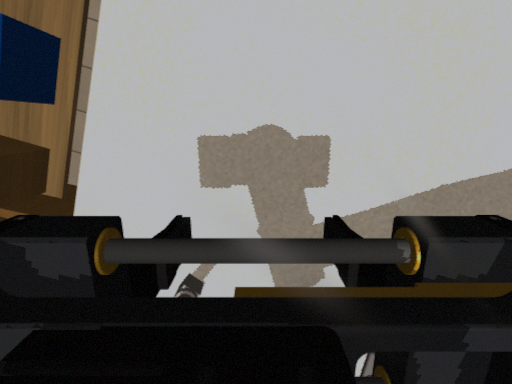

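```bash
cat > h.py <<'E'
import numpy as np, cv2
from station import r, viewer, spotter
def pt(cp,d,u,v):
    K=cp["mtx"]; z=d[int(round(v)),int(round(u))]
    return back(cp,u,v,z)
def back(cp,u,v,z):
    K=cp["mtx"]; p=np.array([(u-K[0,2])/K[0,0]*z,(v-K[1,2])/K[1,1]*z,z,1]); return (cp["pose"]@p)[:3]
def cloud(cp,d):
    v,u=np.mgrid[:d.shape[0],:d.shape[1]]; K=cp["mtx"]
    P=np.stack([(u-K[0,2])/K[0,0]*d,(v-K[1,2])/K[1,1]*d,d],-1)
    return P@cp["pose"][:3,:3].T+cp["pose"][:3,3]
def proj(cp,p):
    q=np.linalg.inv(cp["pose"])@np.append(p,1); q=cp["mtx"]@q[:3]; return q[:2]/q[2]
E
python3 - <<'E'
from h import *
import cv2
for n,b in [("top",(260,150,450,260)),("side",(250,70,360,220))]:
    im=cv2.imread(f"pics/{n}0.png"); c=im[b[1]:b[3],b[0]:b[2]]; c=cv2.resize(c,None,fx=4,fy=4,interpolation=2) ; cv2.imwrite(f"pics/{n}crop.png",c)
cp=viewer.camera_params("top"); d=np.load("pics/top0.npy"); C=cloud(cp,d)
for nm,(u0,v0,u1,v1) in dict(stand=(280,165,320,205),k2=(283,215,335,245),k3=(412,170,432,200),red=(210,145,238,178),blue=(155,140,182,168)).items():
    Q=C[v0:v1,u0:u1].reshape(-1,3); print(nm,"zmax",np.sort(Q[:,2])[-5:])
    zm=np.sort(Q[:,2])[-8]
    H=Q[Q[:,2]>zm-0.012]; print(len(H),H.mean(0),H.min(0),H.max(0))
    if len(H)>3:
        w,V=np.linalg.eigh(np.cov(H[:,:2].T)); print("dir",np.degrees(np.arctan2(V[1,1],V[0,1])),"len",np.ptp(H[:,:2]@V[:,1]),np.ptp(H[:,:2]@V[:,0]))
for cam in("top","side"):
  for nm in("key_grip","stand","well_red","manifold","valve_red"):
    print(cam,nm,[(np.round(x["centre"]),round(x["conf"],2)) for x in spotter.find_in(cam,nm)])
E
```

```text
stand zmax [1.78326429 1.78326429 1.78326429 1.78326429 1.78326429]
14 [ 0.17275422 -0.11320936  1.78326429] [ 0.17275422 -0.11320936  1.78326429] [ 0.17275422 -0.11320936  1.78326429]
dir 153.434948822922 len 0.0 0.0
k2 zmax [1.78326429 1.78326429 1.78326429 1.78326429 1.78326429]
20 [ 0.21194216 -0.23934505  0.98581639] [ 0.17275422 -0.29799886  0.63868594] [ 0.23312557 -0.11320936  1.78326429]
dir 107.27255539508926 len 0.1942658486315499 0.007315547461450855
k3 zmax [0.56972093 0.57072094 1.78326429 1.78326429 1.78326429]
63 [ 0.33934301 -0.50350516  0.62098595] [ 0.17275422 -0.53713341  0.55635407] [ 0.3669995  -0.11320936  1.78326429]
dir 113.16133928575805 len 0.4548692209441604 0.0338258419851174
red zmax [0.13981249 1.78326429 1.78326429 1.78326429 1.78326429]
125 [ 0.54521043 -0.01195893  0.18290317] [ 0.17275422 -0.11320936  0.12509467] [0.58756507 0.0197899  1.78326429]
dir -164.6556910593299 len 0.4284635306794875 0.05986398737026319
blue zmax [0.13628444 0.13644835 0.13692667 0.13705083 1.78326429]
122 [0.58769005 0.18434272 0.1427319 ] [ 0.17275422 -0.11320936  0.12260716] [0.61982654 0.21781997 1.78326429]
dir -144.2654088747775 len 0.5455952101189435 0.058991312424110126
top key_grip [(array([308., 231.]), 0.86), (array([421., 187.]), 0.56)]
top stand [(array([292., 191.]), 0.97)]
top well_red [(array([226., 166.]), 0.65)]
top manifold [(array([200., 138.]), 0.72)]
top valve_red [(array([296., 190.]), 0.43)]
side key_grip [(array([324., 159.]), 0.94), (array([314., 108.]), 0.77), (array([196., 237.]), 0.74), (array([278., 155.]), 0.44)]
side stand [(array([276., 186.]), 0.62)]
side well_red [(array([232., 219.]), 0.58), (array([251., 156.]), 0.49), (array([280., 295.]), 0.35)]
side manifold [(array([195., 240.]), 0.86)]
side valve_red [(array([276., 185.]), 0.64)]
```

View pics/topcrop.png

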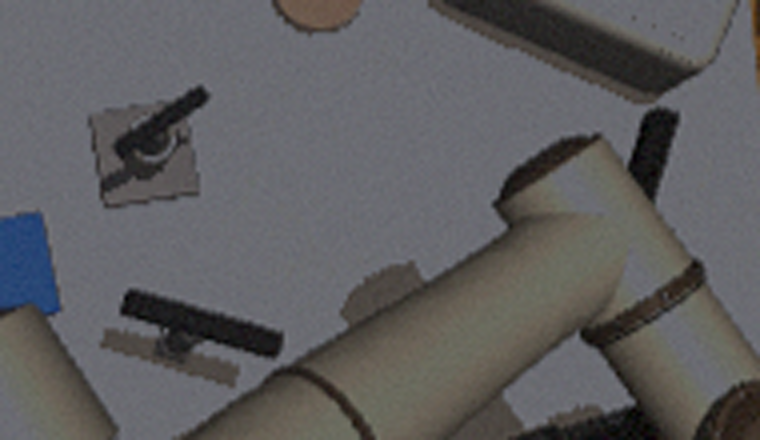

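View pics/sidecrop.png

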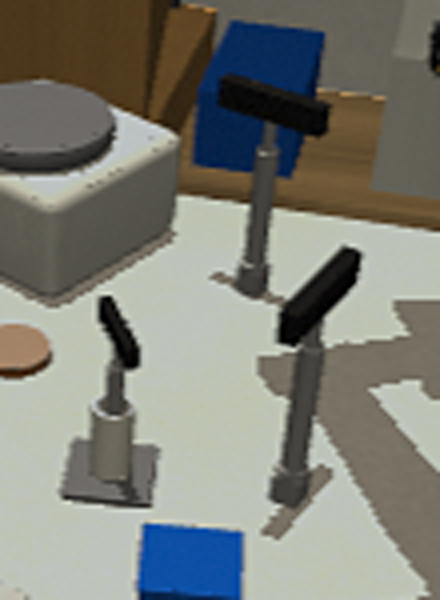

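```bash
python3 - <<'E'
from h import *
cp=viewer.camera_params("top"); d=np.load("pics/top0.npy"); C=cloud(cp,d); v,u=np.mgrid[:384,:512]
ok=(d>0)
for nm,(u0,v0,u1,v1),(z0,z1) in [("key",(280,165,320,205),(0.15,0.25)),("tube",(280,165,320,205),(0.08,0.1)),("foot",(275,165,320,210),(0.003,0.02)),("k2",(285,218,333,245),(0.15,0.4)),("k3",(405,170,432,200),(0.15,0.45)),("red",(210,145,238,178),(0.123,0.14)),("blue",(155,140,182,168),(.123,.14))]:
    m=ok&(u>=u0)&(u<u1)&(v>=v0)&(v<v1)&(C[...,2]>z0)&(C[...,2]<z1)
    H=C[m]; 
    if len(H)<3: print(nm,len(H)); continue
    w,V=np.linalg.eigh(np.cov(H[:,:2].T)); print(nm,len(H),H.mean(0).round(4),"z",np.percentile(H[:,2],[5,50,95]).round(3),"mid",((H.min(0)+H.max(0))/2).round(4),"ext",np.ptp(H,0).round(3),"dir",np.degrees(np.arctan2(V[1,1],V[0,1])).round(1),"len",np.ptp(H[:,:2]@V[:,1]).round(3),np.ptp(H[:,:2]@V[:,0]).round(3))
E
```

```text
key 124 [ 0.4657 -0.2695  0.1846] z [0.174 0.185 0.192] mid [ 0.4668 -0.2692  0.1804] ext [0.056 0.079 0.032] dir 121.9 len 0.089 0.015
tube 36 [ 0.462  -0.2728  0.0882] z [0.081 0.088 0.095] mid [ 0.4669 -0.2702  0.0892] ext [0.039 0.04  0.018] dir 80.9 len 0.04 0.039
foot 663 [ 0.4645 -0.2723  0.0078] z [0.003 0.007 0.015] mid [ 0.4715 -0.2755  0.0115] ext [0.17  0.171 0.017] dir -139.5 len 0.225 0.23
k2 306 [ 0.2896 -0.2879  0.2475] z [0.224 0.252 0.258] mid [ 0.2905 -0.2881  0.2119] ext [0.054 0.125 0.101] dir 71.7 len 0.128 0.022
k3 173 [ 0.4193 -0.6573  0.2494] z [0.23  0.252 0.258] mid [ 0.416  -0.6607  0.2435] ext [0.074 0.04  0.043] dir 161.7 len 0.074 0.026
red 128 [ 0.5576 -0.0088  0.1296] z [0.125 0.129 0.136] mid [ 0.5586 -0.0085  0.1314] ext [0.059 0.057 0.017] dir 153.4 len 0.062 0.061
blue 118 [0.5908 0.1869 0.1293] z [0.125 0.129 0.135] mid [0.5903 0.1876 0.1302] ext [0.059 0.06  0.014] dir -145.1 len 0.06 0.059
```

Three T-keys show: top (298,184) in the white stand, with an 89 mm bar and top at z 0.187; top (308,231) and top (421,187), both about 128 mm and free-standing. The one at (298,184) matches the sizes given. First I'll look into the red well from above with the wrist camera.

Call:
move_arm --series '[[[0,0,0,0,0,0.8,1],[0,0,0,0,0,0.7,1],[0,0,0,0.58,0.84,0,1],[0,0,0,0.58,0.84,0,1],[0,0,0,0.58,0.84,0,1],[0,0,0,0.58,0.84,0,1],[0,0,0,0.58,0.84,0,1],[0,0,0,0.58,0.84,0,1],[0,0,0,0.58,0.84,0,1],[0,0,0,0.58,0.84,0,1],[0,0,0,0.58,0.84,0,1],[0,0,0,0.58,0.84,0,1],[-0.2,0.7,0,0.5,0.7,0,1],[-0.2,0.7,0,0.2,0.3,0,1]]]'

```text
time_s: 2.4
tcp_pos: [0.5724, -0.0202, 0.3878]
ee_rot: [[-0.189, -0.282, 0.941], [-0.059, 0.959, 0.276], [-0.98, -0.003, -0.197]]
wrist_force: [-0.5, -0.4, -0.2]
gripper_width: 0.996
```

Call:
move_arm --series '[[[-0.1,0.38,0,0.25,0.2,-0.8,1],[0,0,0,0.2,0.2,-0.8,1],[0,0,0,0,0,-0.7,1],[0,0,0,0,0,0,1]]]'

```text
time_s: 2.9
tcp_pos: [0.6023, 0.0077, 0.245]
ee_rot: [[-0.241, -0.286, 0.927], [-0.074, 0.958, 0.277], [-0.968, -0.002, -0.252]]
wrist_force: [0.2, -0.5, 0.7]
gripper_width: 1.003
```

```bash
cat > look.py <<'E'
from h import *
import sys
n=sys.argv[1]
cp=viewer.camera_params("wrist"); p,d=viewer.capture("wrist")
cv2.imwrite(f"pics/{n}.png",p[:,:,::-1]); np.save(f"pics/{n}.npy",d); np.savez(f"pics/{n}_cp.npz",**{k:cp[k] for k in("mtx","pose")})
print(np.round(cp["pose"],4).tolist()); s=r.sense(); print(s["time_s"],s["tcp_pos"].round(4),s["ee_rot"].round(4).tolist(),s["joints"].round(1))
E
python3 look.py w1; python3 - <<'E'
import cv2
im=cv2.imread("pics/w1.png"); cv2.imwrite("pics/w1c.png",cv2.resize(im[130:250,190:320],None,fx=5,fy=5,interpolation=2))
E
```

```text
[[-0.2858, 0.9583, 0.0026, 0.5604], [0.9583, 0.2859, -0.0019, -0.0051], [-0.0026, 0.002, -1.0, 0.3527], [0.0, 0.0, 0.0, 1.0]]
2.95 [0.6036 0.0076 0.2476] [[-0.2358, -0.2869, 0.9285], [-0.0741, 0.958, 0.2772], [-0.969, -0.0034, -0.2471]] [ 16.2  27.5   1.4   0.3 -78.2 -89.7]
```

View pics/w1.png

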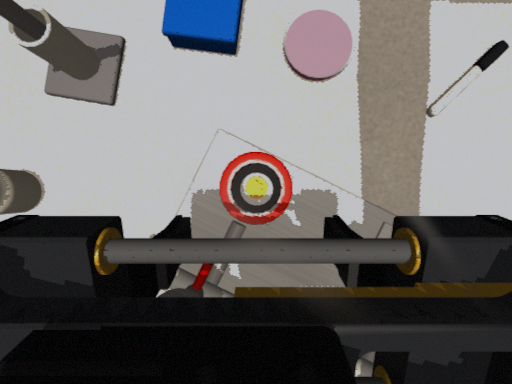

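View pics/w1c.png

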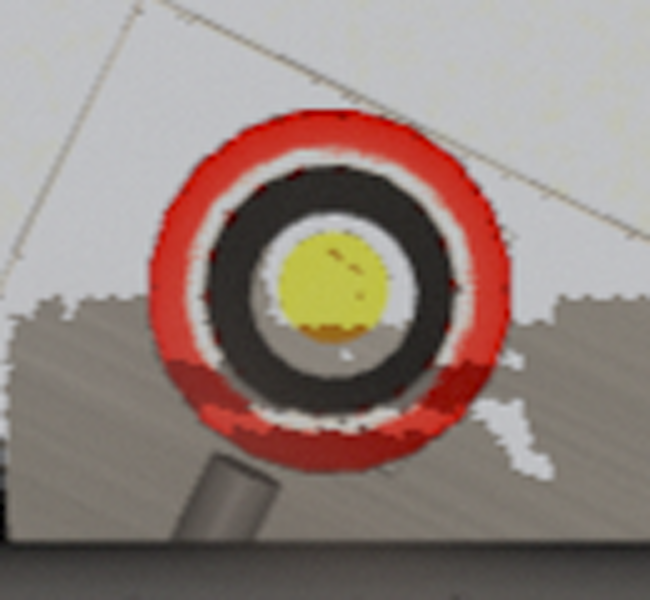

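The picture shows the red collar centred near (256,188) and a yellow stem/shoulder inside it. I'll measure both with depth.

```bash
python3 - <<'E'
from h import *
d=np.load("pics/w1.npy"); cp=dict(np.load("pics/w1_cp.npz")); C=cloud(cp,d); im=cv2.imread("pics/w1.png").astype(int)
np.set_printoptions(linewidth=250)
print((C[175:202,243:271,2]*1000).round().astype(int))
B,G,R=im[...,0],im[...,1],im[...,2]
yel=(R>120)&(G>110)&(B<90); v,u=np.nonzero(yel[170:205,235:280]); print("yel",u.mean()+235,v.mean()+170,len(u),(u.max()+u.min())/2+235,(v.max()+v.min())/2+170,np.ptp(u)+1,np.ptp(v)+1)
red=(R>100)&(G<70)&(B<70); red[:,:210]=0;red[:,300:]=0;red[:145]=0;red[226:]=0
v,u=np.nonzero(red); 
cs,_=cv2.findContours(red.astype(np.uint8),0,1); c=max(cs,key=len); print("collar",cv2.minEnclosingCircle(c),cv2.fitEllipse(c))
m=red&(C[...,2]>.12)&(C[...,2]<.14); print(np.median(C[m][:,2]))
cc=cv2.fitEllipse(c)[0]; print("mouth",back(cp,*cc,cp["pose"][2,3]-0.13))
# bore: dark ring edge
dark=(im.sum(2)<200)
dark[:,:225]=0;dark[:,288:]=0;dark[:155]=0;dark[220:]=0
cs,_=cv2.findContours(dark.astype(np.uint8),0,1); c=max(cs,key=cv2.contourArea); print("bore",cv2.fitEllipse(c),back(cp,*cv2.fitEllipse(c)[0],cp["pose"][2,3]-0.13))
E
python3 - <<'E'
import cv2,numpy as np
im=cv2.imread("pics/w1.png")[170:205,238:275]; 
cv2.imwrite("pics/w1d.png",cv2.resize(np.clip((im.astype(float)-[0,120,120])*[1,2.2,2.2],0,255).astype(np.uint8),None,fx=16,fy=16,interpolation=0))
E
```

```text
[[ 56  45  33  23  15  14  14  15  15  15  15  15  14  16  16  14  14  16  14  15 353 353  23  34  44  54  63  74]
 [ 45  33  22  14  14  14  15  14  16  15  15  15  15  15  14  16  16  17  15  15  14  14  15  19  30  41  50  62]
 [ 32  22  16  14  14  16  15  14  14  20  22  20  21  20  22  21  21  22  15  15  13  15  14  14  16  25  42  55]
 [ 22  16  15  16  16  15  15  21  20  21  21  21  20  21  22  21  21  20  20  15  15  14  14  15  14  15  32  46]
 [ 15  15  16  15  14  16  21  21  21  20  19  21  21  20  21  21  22  21  20  21  21  14  14  14  15  15  22  37]
 [ 14  15  15  15  15  21  22  20  20  21  21  20  20  21  21  20  20  20  20  20  21  20  14  14  15  13  15  26]
 [ 15  15  16  14  22  21  22  21  21  21  22  45  45  47  21  21  22  22  21  22  20  20  16  14  13  15  15  17]
 [ 15  15  15  22  21  21  19  19  21  21  45  46  45  47  46  21  21  20  22  21  20  19  19  15  15  13  14  14]
 [ 13  15  14  21  21  20  21  20  20  20  45  46  44  45  46  46  21  20  20  19  20  21  21  20  15  14  13  15]
 [ 15  16  15  22  21  21  21  21  21  45  47  46  45  47  45  46
[... 1749 characters left out ...]
  14  15  15  14  23  39]
 [ 25  14  14  14  15  15  15  14  14  15  15  14  14  14  15  15  13  14  14  16  15  14  14  17  14  22  37  52]
 [ 38  27  15  14  15  14  14  16  15  13  15  16  15  16  14  15  14  15  14  16  14  15  16  14  24  38  53  66]]
yel 256.21238938053096 186.63126843657818 339 256.0 187.5 21 22
collar ((255.64996337890625, 187.83023071289062), 36.434715270996094) ((255.55136108398438, 187.73092651367188), (71.2585220336914, 71.68478393554688), 0.08012498915195465)
0.1306357774567912
mouth [ 0.5584207  -0.00752505  0.12999831]
bore ((255.5120086669922, 187.7322998046875), (48.344932556152344, 48.63871383666992), 154.4131317138672) [ 0.55843124 -0.00755637  0.12999839]
```

View pics/w1d.png

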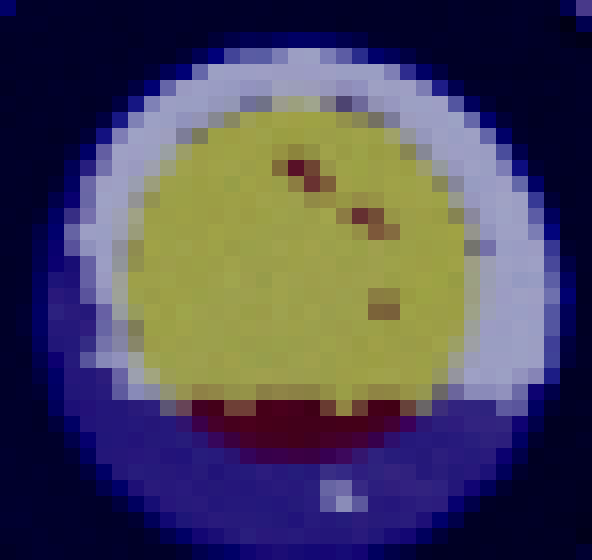

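```bash
cat > sq.py <<'E'
from h import *
from scipy.optimize import minimize
import sys
n=sys.argv[1]
d=np.load(f"pics/{n}.npy"); cp=dict(np.load(f"pics/{n}_cp.npz")); C=cloud(cp,d)
sub=C[170:206,236:278]; dd=d[170:206,236:278]
h=cp["pose"][2,3]-0.045
v,u=np.mgrid[170:206,236:278]
P=np.array([back(cp,a,b,h)[:2] for a,b in zip(u.ravel(),v.ravel())])*1000
ok=(dd>0).ravel(); m=((sub[...,2]>0.035)&(sub[...,2]<.055)).ravel(); 
c0=P[ok&m].mean(0)
best=None
# antialiased fill model
def cost(x):
    a=np.radians(x[2]); q=(P-x[:2])@np.array([[np.cos(a),-np.sin(a)],[np.sin(a),np.cos(a)]])
    s=6-np.abs(q).max(1); f=1/(1+np.exp(-s/0.25)); return ((f-m)**2)[ok].sum()
for a in range(-45,45,5):
    rr=minimize(cost,[*c0,a],method="Nelder-Mead")
    if best is None or rr.fun<best.fun: best=rr
    print(a,rr.x.round(2),round(rr.fun,2))
print("stem",best.x,best.fun,"area px",m.sum())
E
python3 sq.py w1 | sort -k5 | tail -20
python3 - <<'E'
from h import *
# plate edge direction in w1: manifold yaw from blue/red in top
print(np.degrees(np.arctan2(.1869+.0088,.5908-.5576)), np.degrees(np.arctan2(.1876+.0085,.5903-.5586)))
im=cv2.imread("pics/w1.png",0); cp=dict(np.load("pics/w1_cp.npz"))
for a,b in [((221,130),(390,211)),((221,130),(183,208))]:
    A=back(cp,*a,cp["pose"][2,3]-.008);B=back(cp,*b,cp["pose"][2,3]-.008); print(np.degrees(np.arctan2(*(B-A)[1::-1])))
E
```

```text
stem [556.84487155  -8.68505939 -18.94239769] 120.31556538074054 area px 222
-10 [556.84  -8.69 -18.94] 120.32
-15 [556.84  -8.69 -18.94] 120.32
-20 [556.84  -8.69 -18.94] 120.32
-25 [556.84  -8.69 -18.94] 120.32
-30 [556.84  -8.69 -18.94] 120.32
-35 [556.84  -8.69 -18.94] 120.32
-40 [556.84  -8.69 -18.94] 120.32
-45 [556.84  -8.69 -18.94] 120.32
-5 [556.84  -8.69 -18.94] 120.32
0 [556.84  -8.69 -18.94] 120.32
10 [556.84  -8.69 -18.94] 120.32
15 [556.84  -8.69 -18.94] 120.32
20 [556.84  -8.69 -18.94] 120.32
30 [556.84  -8.69  71.06] 120.32
35 [556.84  -8.69  71.06] 120.32
40 [556.84  -8.69  71.06] 120.32
5 [556.84  -8.69 -18.94] 120.32
25 [556.89  -8.75  28.72] 144.54
80.37158977921949 80.81744474764399
81.00175407923462
-9.364469169883401
```

```bash
sed -i 's/^c0=.*/pc=np.array([float(x) for x in sys.argv[2:4]]) if len(sys.argv)>3 else np.array([558.4,-7.5])\nok\&=(np.linalg.norm(P-pc,axis=1)<13); c0=P[ok\&m].mean(0)/; s/area px",m.sum/area px",(m\&ok).sum/' sq.py; python3 sq.py w1 | tail -1
python3 - <<'E'
E
```

```text
stem [556.84486956  -8.68505929 -18.94234859] 3.3155653744042093 area px 105
```

Stem found: (556.8, -8.7) mm at about -18.9° (v≈0.17), with the red mouth at (558.4, -7.5). Next I look at the key the same way.

Call:
move_arm --series '[[[0,0,0,0,0,0.9,1],[0,0,0,-0.3,-0.85,0.2,1],[0,0,0,-0.3,-0.85,0.1,1],[0,0,0,-0.3,-0.85,0,1],[0,0,0,-0.3,-0.85,0,1],[0,0,0,-0.3,-0.85,0,1],[0,0,0,-0.05,-0.15,0,1],[0,0,0,0,0,0,1]]]'

```text
time_s: 3.95
tcp_pos: [0.5108, -0.2661, 0.3481]
ee_rot: [[-0.193, -0.288, 0.938], [-0.084, 0.957, 0.277], [-0.978, -0.025, -0.209]]
wrist_force: [-0.1, -0.1, 0.3]
gripper_width: 0.999
```

```bash
python3 look.py w2
```

```text
[[-0.2878, 0.9563, 0.0518, 0.4637], [0.9573, 0.2887, -0.0112, -0.278], [-0.0257, 0.0463, -0.9986, 0.4538], [0.0, 0.0, 0.0, 1.0]]
4.0 [ 0.511  -0.2657  0.3483] [[-0.1928, -0.2893, 0.9376], [-0.0843, 0.9569, 0.2779], [-0.9776, -0.0255, -0.2089]] [ -8.7  18.7   0.3   6.5 -82.  -66.1]
```

View pics/w2.png

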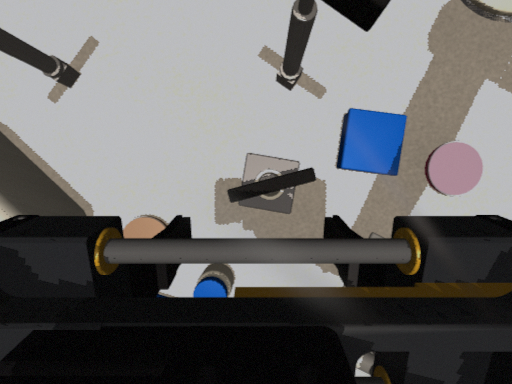

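```bash
python3 - <<'E'
from h import *
d=np.load("pics/w2.npy"); cp=dict(np.load("pics/w2_cp.npz")); C=cloud(cp,d)
v,u=np.mgrid[:384,:512]
m=(d>0)&(u>210)&(u<330)&(v>155)&(v<212)&(C[...,2]>.165)&(C[...,2]<.2)
H=C[m]; print(len(H),np.percentile(H[:,2],[5,50,95]))
H=H[H[:,2]>np.median(H[:,2])-.005]
box=cv2.minAreaRect((H[:,:2]*1000).astype(np.float32)); print("box",box,"mean",H.mean(0))
w,V=np.linalg.eigh(np.cov(H[:,:2].T)); print(np.degrees(np.arctan2(V[1,1],V[0,1])))
im=cv2.imread("pics/w2.png")
# tube mouth: z ~0.09
m=(d>0)&(u>240)&(u<300)&(v>160)&(v<210)&(C[...,2]>.086)&(C[...,2]<.094); T=C[m]; print(len(T))
# circle fit w/ outer radius? ring between 16.5 and 21.5
from scipy.optimize import minimize
f=lambda x: (np.maximum(0,np.hypot(*(T[:,:2]*1000-x).T)-21.5)**2+np.maximum(0,16.5-np.hypot(*(T[:,:2]*1000-x).T))**2).sum()
rr=minimize(f,T[:,:2].mean(0)*1000,method="Nelder-Mead"); print("mouth",rr.x,rr.fun)
m=(d>0)&(u>235)&(u<305)&(v>145)&(v<220)&(C[...,2]>.004)&(C[...,2]<.014)&(im.max(2)<150)&(np.hypot(C[...,0]-.464,C[...,1]+.271)<.07)
F=C[m]; print("foot",cv2.minAreaRect((F[:,:2]*1000).astype(np.float32)))
cv2.imwrite("pics/w2c.png",cv2.resize(im[145:220,210:330],None,fx=6,fy=6,interpolation=2))
E
```

```text
1234 [0.18624851 0.18761936 0.18877122]
box ((467.37396240234375, -269.6920166015625), (14.047953605651855, 89.8412857055664), 31.383010864257812) mean [ 0.46725884 -0.26959803  0.18757345]
121.4918531686766
207
mouth [ 468.30665848 -269.33148559] 0.19533480248513485
foot ((468.36492919921875, -269.33453369140625), (89.85800170898438, 89.87263488769531), 6.807058811187744)
```

View pics/w2c.png

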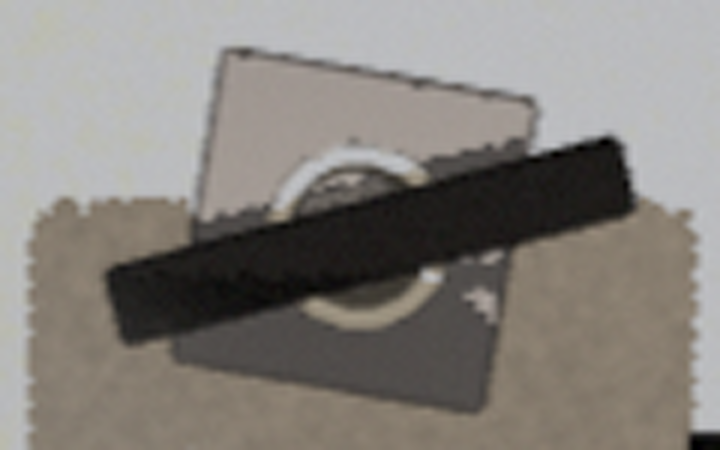

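The crop confirms it: the bar is 90x14 mm, in the white tube, centred at (467.4, -269.7) mm with direction 121.4° and top z 0.1875. The stand mouth is at (468.3, -269.3). Orienting above it.

Call:
move_arm --series '[[[0.3,-0.7,0,-0.35,0,0,1],[0.3,-0.7,0,-0.3,-0.05,0,1],[0,0,1,0,0,0,1],[0,0,1,0,0,0,1],[0,0,1,0,0,0,1],[0,0,1,0,0,0,1],[0,0,1,0,0,0,1],[0,0,1,0,0,0,1],[0,0,1,0,0,0,1],[0,0,1,0,0,0,1],[0,0,1,0,0,0,1],[0,0,1,0,0,0,1],[0,0,1,0,0,0,1],[0,0,1,0,0,0,1],[0,0,1,0,0,0,1],[0,0,0,0,0,0,1]]]'

```text
time_s: 6.0
tcp_pos: [0.4842, -0.2474, 0.361]
ee_rot: [[0.008, -0.806, -0.592], [0.019, -0.591, 0.806], [-1.0, -0.017, 0.011]]
wrist_force: [-0.5, -0.5, -0.2]
gripper_width: 0.995
```

```bash
cat > st.py <<'E'
# usage: st.py x y z yawdeg(jaw y) -> scaled remaining shift/turn
from h import *
import sys
from scipy.spatial.transform import Rotation as Ro
s=r.sense(); print("t",round(s["time_s"],2),"p",(s["tcp_pos"]*1000).round(2),"F",s["wrist_force"].round(2),"M",s["moment"].round(3),"w",round(s["gripper_width"]*87,2),"j",s["joints"].round(1))
R=s["ee_rot"]; print("yaw",np.degrees(np.arctan2(R[1,1],R[0,1])).round(2),"x",R[:,0].round(4))
if len(sys.argv)>4:
    x,y,z,a=map(float,sys.argv[1:5]); a=np.radians(a)
    X=np.array([0,0,-1.]);Y=np.array([np.cos(a),np.sin(a),0]);T=np.stack([X,Y,np.cross(X,Y)],1)
    print("turn(/8deg)",np.round(np.degrees(Ro.from_matrix(T@R.T).as_rotvec())/8,3),"shift(/60mm)",np.round((np.array([x,y,z])-s["tcp_pos"]*1000)/60,3))
E
python3 st.py 467.4 -269.7 226.5 211.4
```

```text
t 6.0 p [ 484.16 -247.39  361.  ] F [-0.47 -0.49 -0.21] M [-0.035  0.151 -0.033] w 86.54 j [-10.5  11.7  -3.8  -1.2 -74.3  47.1]
yaw -143.73 x [ 0.0076  0.0189 -0.9998]
turn(/8deg) [-0.133  0.06  -0.609] shift(/60mm) [-0.279 -0.372 -2.242]
```

Call:
move_arm --series '[[[-0.13,0.06,-0.6,-0.28,-0.37,0,1],[0,0,0,0,0,-0.6,1],[0,0,0,0,0,0,1]]]'

```text
time_s: 6.38
tcp_pos: [0.4688, -0.2679, 0.3262]
ee_rot: [[0.003, -0.856, -0.518], [-0.001, -0.518, 0.856], [-1.0, -0.002, -0.003]]
wrist_force: [0.5, -0.8, -0.9]
gripper_width: 1.001
```

```bash
python3 st.py 467.4 -269.7 226.5 211.4
```

```text
t 6.38 p [ 468.76 -267.85  326.19] F [ 0.54 -0.81 -0.9 ] M [-0.075  0.142  0.003] w 87.1 j [-12.5  12.3  -8.5   0.  -69.   43.7]
yaw -148.82 x [ 0.0029 -0.0012 -1.    ]
turn(/8deg) [0.009 0.021 0.027] shift(/60mm) [-0.023 -0.031 -1.662]
```

Call:
move_arm --series '[[[0,0.02,0.03,-0.02,-0.03,-0.6,1],[0,0,0,0,0,-0.6,1],[0,0,0,0,0,-0.35,1],[0,0,0,0,0,0,1]]]'

```text
time_s: 6.88
tcp_pos: [0.4726, -0.2694, 0.2389]
ee_rot: [[0.012, -0.853, -0.522], [-0.008, -0.522, 0.853], [-1.0, -0.006, -0.013]]
wrist_force: [0.6, 0.0, 0.2]
gripper_width: 0.994
```

```bash
python3 st.py 467.4 -269.7 226.5 211.4
```

```text
t 6.88 p [ 472.62 -269.45  238.88] F [0.58 0.04 0.23] M [ 0.053  0.154 -0.012] w 86.51 j [-12.5  16.5 -16.1   0.3 -56.6  43.7]
yaw -148.55 x [ 0.012  -0.0079 -0.9999]
turn(/8deg) [ 0.056  0.086 -0.006] shift(/60mm) [-0.087 -0.004 -0.206]
```

Call:
move_arm --series '[[[0.06,0.09,0,-0.09,0,-0.21,1],[0,0,0,0,0,0,1]]]'

```text
time_s: 7.12
tcp_pos: [0.4687, -0.2695, 0.2285]
ee_rot: [[0.003, -0.853, -0.522], [-0.001, -0.522, 0.853], [-1.0, -0.002, -0.003]]
wrist_force: [0.5, 0.1, 0.4]
gripper_width: 1.0
```

```bash
python3 st.py 467.4 -269.7 226.5 211.4
```

```text
t 7.12 p [ 468.73 -269.54  228.55] F [0.5  0.11 0.4 ] M [ 0.054  0.15  -0.001] w 87.03 j [-12.7  17.1 -16.9   0.  -55.9  44.2]
yaw -148.52 x [ 3.4e-03 -9.0e-04 -1.0e+00]
turn(/8deg) [ 0.006  0.025 -0.01 ] shift(/60mm) [-0.022 -0.003 -0.034]
```

Call:
move_arm --series '[[[0,0.02,0,-0.02,0,-0.04,1],[0,0,0,0,0,0,0],[0,0,0,0,0,0,0],[0,0,0,0,0,0,0],[0,0,0,0,0,0,0],[0,0,0,0,0,0,0],[0,0,0,0,0,0,0],[0,0,0,0,0,0,0]]]'

```text
time_s: 8.12
tcp_pos: [0.4683, -0.27, 0.2281]
ee_rot: [[0.004, -0.853, -0.522], [-0.002, -0.522, 0.853], [-1.0, -0.002, -0.004]]
wrist_force: [-0.4, -0.4, 0.3]
gripper_width: 0.28
```

```bash
python3 st.py 467.4 -269.7 226.5 211.4
```

```text
t 8.12 p [ 468.31 -269.98  228.07] F [-0.38 -0.36  0.26] M [0.047 0.181 0.039] w 24.4 j [-12.7  17.  -17.    0.1 -55.7  44.1]
yaw -148.53 x [ 0.004  -0.0023 -1.    ]
turn(/8deg) [ 0.017  0.029 -0.009] shift(/60mm) [-0.015  0.005 -0.026]
```

Call:
move_arm --series '[[[0,0,0,0,0,0,0],[0,0,0,0,0,0,0],[0,0,0,0,0,0,0],[0,0,0,0,0,0,0]]]'

```text
time_s: 8.62
tcp_pos: [0.4681, -0.2701, 0.2281]
ee_rot: [[0.003, -0.853, -0.522], [-0.003, -0.522, 0.853], [-1.0, -0.002, -0.004]]
wrist_force: [0.4, 0.5, 0.1]
gripper_width: 0.16
```

```bash
python3 st.py 467.4 -269.7 226.5 211.4
```

```text
t 8.62 p [ 468.12 -270.11  228.06] F [0.36 0.51 0.1 ] M [-0.127  0.179  0.007] w 13.88 j [-12.7  17.  -17.    0.1 -55.7  44.2]
yaw -148.52 x [ 0.0035 -0.0025 -1.    ]
turn(/8deg) [ 0.018  0.025 -0.01 ] shift(/60mm) [-0.012  0.007 -0.026]
```

Call:
move_arm --series '[[[0,0,0,0,0,0.25,0],[0,0,0,0,0,0.4,0],[0,0,0,0,0,0.4,0],[0,0,0,0,0,0.4,0]]]'

```text
time_s: 9.12
tcp_pos: [0.4661, -0.2684, 0.3125]
ee_rot: [[-0.005, -0.854, -0.52], [0.004, -0.52, 0.854], [-1.0, 0.002, 0.006]]
wrist_force: [0.4, -0.4, -5.6]
gripper_width: 0.158
```

```bash
python3 st.py 467.4 -269.7 380 211.4
```

```text
t 9.12 p [ 466.07 -268.43  312.52] F [ 0.37 -0.36 -5.56] M [-0.06   0.089 -0.035] w 13.75 j [-12.7  12.9  -9.7  -0.2 -67.8  44.1]
yaw -148.64 x [-0.005   0.0039 -1.    ]
turn(/8deg) [-0.028 -0.036  0.006] shift(/60mm) [ 0.022 -0.021  1.125]
```

Call:
move_arm --series '[[[0,0,0,0,0,0.6,0],[0,0,0,0,0,0.5,0],[0,0,0.8,0.2,0.5,0,0],[0,0,0.8,0.28,0.8,0,0],[0,0,0.8,0.28,0.8,0,0],[0,0,0.8,0.28,0.8,0,0],[0,0,0.8,0.28,0.8,0,0],[0,0,0.8,0.2,0.5,0,0],[0,0,0,0,0,0,0]]]'

```text
time_s: 10.25
tcp_pos: [0.5541, -0.006, 0.3776]
ee_rot: [[-0.02, -0.329, -0.944], [0.005, -0.944, 0.329], [-1.0, 0.002, 0.021]]
wrist_force: [-0.2, 0.3, -5.9]
gripper_width: 0.158
```

```bash
python3 st.py 557.5 -8.9 375 251.06
```

```text
t 10.25 p [554.11  -6.   377.55] F [-0.21  0.31 -5.92] M [-0.065  0.239 -0.006] w 13.78 j [ 15.9  12.8  -0.3  -0.6 -78.   55.1]
yaw -109.23 x [-0.0205  0.0055 -0.9998]
turn(/8deg) [-0.039 -0.147  0.036] shift(/60mm) [ 0.057 -0.048 -0.043]
```

Call:
move_arm --series '[[[-0.04,-0.15,0.04,0.06,-0.05,0,0],[0,0,0,0,0,0,0]]]'

```text
time_s: 10.5
tcp_pos: [0.5569, -0.0098, 0.3767]
ee_rot: [[-0.001, -0.325, -0.946], [-0.001, -0.946, 0.325], [-1.0, 0.001, 0.001]]
wrist_force: [-0.1, -0.8, -5.8]
gripper_width: 0.157
```

```bash
python3 st.py 557.5 -8.9 375 251.06; python3 - <<'E'
from h import *
p,d=viewer.capture("side"); cv2.imwrite("pics/s1.png",cv2.resize(p[130:300,140:330,::-1],None,fx=4,fy=4,interpolation=2)[:600])
E
```

```text
t 10.5 p [556.91  -9.83 376.7 ] F [-0.15 -0.79 -5.8 ] M [-0.156  0.11  -0.023] w 13.66 j [ 15.7  12.7  -0.8   0.  -76.6  55.3]
yaw -108.98 x [-1.3e-03 -7.0e-04 -1.0e+00]
turn(/8deg) [ 0.005 -0.01   0.005] shift(/60mm) [ 0.01   0.015 -0.028]
```

View pics/s1.png

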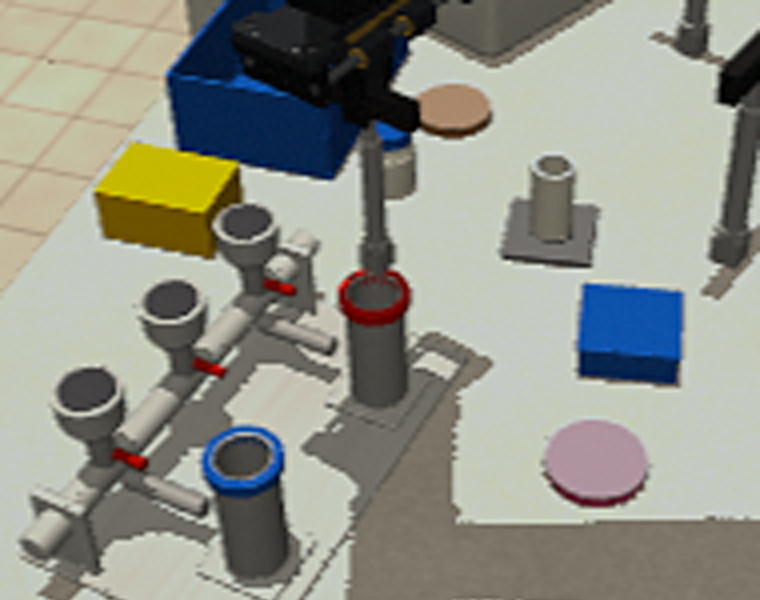

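The side picture shows the key held upright at crop (375,250), just above the red well. The stand is empty. Lowering it.

Call:
move_arm --series '[[[0,0,0,0.01,0.015,-0.25,0],[0,0,0,0,0,-0.4,0],[0,0,0,0,0,-0.3,0],[0,0,0,0,0,0,0]]]'

```text
time_s: 11.05
tcp_pos: [0.5555, -0.0113, 0.3154]
ee_rot: [[-0.005, -0.33, -0.944], [0.0, -0.944, 0.33], [-1.0, 0.001, 0.005]]
wrist_force: [-0.1, 0.1, -5.0]
gripper_width: 0.155
```

```bash
python3 st.py 557.5 -8.9 275 251.06
```

```text
t 11.05 p [555.51 -11.29 315.38] F [-0.12  0.14 -5.04] M [-0.153  0.151 -0.021] w 13.45 j [ 15.5  14.5  -7.1  -0.1 -68.7  55.2]
yaw -109.28 x [-4.9e-03  2.0e-04 -1.0e+00]
turn(/8deg) [-0.001 -0.035  0.042] shift(/60mm) [ 0.033  0.04  -0.673]
```

Call:
move_arm --series '[[[0,-0.035,0.04,0.035,0.04,-0.3,0],[0,0,0,0.01,0.01,-0.35,0],[0,0,0,0,0,0,0]]]'

```text
time_s: 11.42
tcp_pos: [0.5589, -0.0092, 0.2771]
ee_rot: [[0.003, -0.326, -0.945], [-0.0, -0.945, 0.326], [-1.0, -0.001, -0.003]]
wrist_force: [-0.4, -0.8, -5.3]
gripper_width: 0.156
```

```bash
python3 st.py 557.5 -8.9 268 251.06
```

```text
t 11.43 p [558.91  -9.16 277.14] F [-0.37 -0.83 -5.32] M [-0.111  0.224  0.037] w 13.56 j [ 15.7  16.2 -10.4   0.1 -63.2  55.3]
yaw -109.02 x [ 3.2e-03 -1.0e-04 -1.0e+00]
turn(/8deg) [0.001 0.023 0.01 ] shift(/60mm) [-0.024  0.004 -0.152]
```

Call:
move_arm --series '[[[0,0.023,0.01,-0.024,0.004,-0.1,0],[0,0,0,0,0,0,0]]]'

```text
time_s: 11.68
tcp_pos: [0.5583, -0.0091, 0.273]
ee_rot: [[0.003, -0.324, -0.946], [0.0, -0.946, 0.324], [-1.0, -0.001, -0.003]]
wrist_force: [0.1, -0.8, -5.8]
gripper_width: 0.16
```

```bash
python3 st.py 557.5 -8.9 266 251.06
```

```text
t 11.68 p [558.32  -9.08 272.96] F [ 0.12 -0.81 -5.8 ] M [-0.095  0.202 -0.063] w 13.88 j [ 15.7  16.4 -10.9   0.1 -62.6  55.3]
yaw -108.93 x [ 0.0034  0.     -1.    ]
turn(/8deg) [-0.     0.024 -0.001] shift(/60mm) [-0.014  0.003 -0.116]
```

Call:
move_arm --series '[[[0,0.03,0,-0.02,0,-0.05,0],[0,0.02,0,-0.01,0,-0.05,0],[0,0,0,0,0,0,0]]]'

```text
time_s: 12.05
tcp_pos: [0.557, -0.0091, 0.2681]
ee_rot: [[-0.001, -0.324, -0.946], [0.0, -0.946, 0.324], [-1.0, -0.0, 0.001]]
wrist_force: [-0.1, -0.5, -6.1]
gripper_width: 0.154
```

```bash
python3 st.py 557.5 -8.9 262 251.06
```

```text
t 12.05 p [556.98  -9.05 268.12] F [-0.05 -0.52 -6.13] M [-0.136  0.167  0.015] w 13.37 j [ 15.7  16.6 -11.3  -0.  -62.2  55.4]
yaw -108.92 x [-1.1e-03  4.0e-04 -1.0e+00]
turn(/8deg) [-0.003 -0.008 -0.002] shift(/60mm) [ 0.009  0.003 -0.102]
```

Call:
move_arm --series '[[[0,-0.008,0,0.009,0.003,-0.05,0],[0,0,0,0,0,-0.05,0],[0,0,0,0,0,0,0]]]'

```text
time_s: 12.42
tcp_pos: [0.5576, -0.0088, 0.2617]
ee_rot: [[0.0, -0.324, -0.946], [0.0, -0.946, 0.324], [-1.0, -0.0, -0.0]]
wrist_force: [0.2, 0.4, -6.9]
gripper_width: 0.157
```

```bash
python3 st.py 557.5 -8.9 260 251.06
```

```text
t 12.43 p [557.62  -8.83 261.69] F [ 0.21  0.41 -6.95] M [-0.165  0.123 -0.087] w 13.63 j [ 15.7  16.9 -11.8  -0.  -61.3  55.4]
yaw -108.92 x [ 2.e-04  4.e-04 -1.e+00]
turn(/8deg) [-0.003  0.001 -0.002] shift(/60mm) [-0.002 -0.001 -0.028]
```

Call:
move_arm --series '[[[0,0,0,0,0,-0.04,0],[0,0,0,0,0,0,0]]]'

```text
time_s: 12.68
tcp_pos: [0.5576, -0.0088, 0.2591]
ee_rot: [[0.0, -0.324, -0.946], [0.0, -0.946, 0.324], [-1.0, -0.0, 0.0]]
wrist_force: [0.2, 0.2, -6.7]
gripper_width: 0.157
```

```bash
python3 st.py 557.5 -8.9 257 251.06
```

```text
t 12.68 p [557.64  -8.82 259.09] F [ 0.18  0.21 -6.66] M [-0.124  0.154  0.028] w 13.64 j [ 15.7  17.  -12.   -0.  -60.9  55.4]
yaw -108.92 x [ 1.e-04  4.e-04 -1.e+00]
turn(/8deg) [-0.003  0.001 -0.003] shift(/60mm) [-0.002 -0.001 -0.035]
```

Call:
move_arm --series '[[[0,0,0,0,0,-0.04,0],[0,0,0,0,0,-0.04,0],[0,0,0,0,0,0,0]]]'

```text
time_s: 13.05
tcp_pos: [0.5577, -0.0088, 0.254]
ee_rot: [[0.0, -0.324, -0.946], [0.0, -0.946, 0.324], [-1.0, -0.0, -0.0]]
wrist_force: [1.5, 0.5, -6.0]
gripper_width: 0.159
```

```bash
python3 st.py 557.5 -8.9 248 251.06
```

```text
t 13.05 p [557.69  -8.81 254.03] F [ 1.53  0.45 -6.04] M [-0.098  0.164  0.011] w 13.83 j [ 15.7  17.3 -12.4  -0.  -60.3  55.4]
yaw -108.92 x [ 4.e-04  4.e-04 -1.e+00]
turn(/8deg) [-0.003  0.003 -0.003] shift(/60mm) [-0.003 -0.001 -0.101]
```

Call:
move_arm --series '[[[0,0,0,-0.003,0,-0.04,0],[0,0,0,-0.003,0,-0.04,0],[0,0,0,0,0,0,0]]]'

```text
time_s: 13.42
tcp_pos: [0.5573, -0.0088, 0.2489]
ee_rot: [[0.0, -0.324, -0.946], [0.0, -0.946, 0.324], [-1.0, -0.0, -0.0]]
wrist_force: [-0.7, -0.7, -6.2]
gripper_width: 0.154
```

```bash
python3 st.py 557.5 -8.9 246 251.06
```

```text
t 13.43 p [557.3   -8.83 248.9 ] F [-0.68 -0.66 -6.23] M [-0.096  0.152 -0.005] w 13.36 j [ 15.7  17.5 -12.9  -0.  -59.6  55.3]
yaw -108.92 x [ 3.e-04  4.e-04 -1.e+00]
turn(/8deg) [-0.003  0.002 -0.002] shift(/60mm) [ 0.003 -0.001 -0.048]
```

Call:
move_arm --series '[[[0,0,0,0.003,0,-0.05,0],[0,0,-0.3,0,0,0,0],[0,0,-0.3,0,0,0,0],[0,0,0,0,0,0,0]]]'

```text
time_s: 13.92
tcp_pos: [0.5575, -0.0088, 0.2453]
ee_rot: [[0.0, -0.404, -0.915], [0.0, -0.915, 0.404], [-1.0, -0.0, -0.0]]
wrist_force: [-0.3, 0.4, -6.5]
gripper_width: 0.157
```

```bash
python3 st.py 557.5 -8.9 246 241
```

```text
t 13.93 p [557.53  -8.8  245.35] F [-0.34  0.44 -6.54] M [-0.073  0.139  0.017] w 13.67 j [ 15.7  17.7 -13.1  -0.  -59.1  50.4]
yaw -113.84 x [ 3.e-04  3.e-04 -1.e+00]
turn(/8deg) [-0.002  0.002 -0.645] shift(/60mm) [-0.    -0.002  0.011]
```

Call:
move_arm --series '[[[0,0,-0.4,0,0,0,0],[0,0,-0.4,0,0,0,0],[0,0,-0.4,0,0,0,0],[0,0,-0.4,0,0,0,0],[0,0,0,0,0,0,0]]]'

```text
time_s: 14.55
tcp_pos: [0.5579, -0.0088, 0.2452]
ee_rot: [[0.001, -0.599, -0.801], [0.0, -0.801, 0.599], [-1.0, -0.001, -0.001]]
wrist_force: [0.3, -0.6, -5.6]
gripper_width: 0.155
```

```bash
python3 st.py 557.5 -8.9 245.5 241
```

```text
t 14.55 p [557.92  -8.83 245.2 ] F [ 0.26 -0.55 -5.56] M [-0.071  0.125  0.019] w 13.49 j [ 15.7  17.8 -13.1   0.  -59.   37.5]
yaw -126.79 x [ 1.3e-03  1.0e-04 -1.0e+00]
turn(/8deg) [-0.001  0.009  0.974] shift(/60mm) [-0.007 -0.001  0.005]
```

Call:
move_arm --series '[[[0,0.01,-0.4,-0.005,0,0,0],[0,0,-0.4,0,0,0,0],[0,0,-0.4,0,0,0,0],[0,0,-0.4,0,0,0,0],[0,0,0,0,0,0,0]]]'

```text
time_s: 15.18
tcp_pos: [0.5579, -0.009, 0.2452]
ee_rot: [[0.0, -0.76, -0.65], [-0.001, -0.65, 0.76], [-1.0, 0.0, -0.001]]
wrist_force: [-1.2, -0.2, -6.7]
gripper_width: 0.158
```

```bash
python3 st.py 557.5 -8.9 245.5 241
```

```text
t 15.18 p [557.86  -9.01 245.21] F [-1.18 -0.19 -6.69] M [-0.1    0.099  0.044] w 13.79 j [ 15.7  17.8 -13.1   0.1 -59.1  24.8]
yaw -139.46 x [ 4.e-04 -8.e-04 -1.e+00]
turn(/8deg) [0.005 0.004 2.557] shift(/60mm) [-0.006  0.002  0.005]
```

Call:
move_arm --series '[[[0,0,-0.4,-0.005,0.002,0,0],[0,0,-0.4,0,0,0,0],[0,0,-0.4,0,0,0,0],[0,0,-0.4,0,0,0,0],[0,0,-0.4,0,0,0,0],[0,0,-0.4,0,0,0,0],[0,0,0,0,0,0,0]]]'

```text
time_s: 16.05
tcp_pos: [0.5574, -0.0092, 0.2452]
ee_rot: [[-0.001, -0.93, -0.368], [-0.002, -0.368, 0.93], [-1.0, 0.001, -0.001]]
wrist_force: [-0.4, -0.5, -5.7]
gripper_width: 0.159
```

```bash
python3 st.py 557.5 -8.9 245.5 181; python3 -c "
from h import *
import time
for i in range(4): print(r.sense()['moment'])"
```

```text
t 16.05 p [557.43  -9.16 245.21] F [-0.42 -0.51 -5.66] M [-0.047  0.15   0.092] w 13.81 j [ 15.8  17.8 -13.2   0.1 -59.1   5.8]
yaw -158.4 x [-6.0e-04 -1.8e-03 -1.0e+00]
turn(/8deg) [ 0.012 -0.006 -2.575] shift(/60mm) [0.001 0.004 0.005]
[-0.04680956  0.15045161  0.09186506]
[-0.04680956  0.15045161  0.09186506]
[-0.04680956  0.15045161  0.09186506]
[-0.04680956  0.15045161  0.09186506]
```

Call:
move_arm --series '[[[0.01,0,-0.4,0,0.003,0,0],[0,0,-0.4,0,0,0,0],[0,0,-0.4,0,0,0,0],[0,0,-0.4,0,0,0,0],[0,0,-0.4,0,0,0,0],[0,0,0,0,0,0,0]]]'

```text
time_s: 16.8
tcp_pos: [0.5572, -0.0093, 0.2452]
ee_rot: [[-0.002, -0.995, -0.103], [-0.001, -0.103, 0.995], [-1.0, 0.002, -0.001]]
wrist_force: [0.1, -0.4, -5.9]
gripper_width: 0.162
```

```bash
python3 st.py 557.5 -8.9 245.5 181
```

```text
t 16.8 p [557.18  -9.33 245.22] F [ 0.15 -0.41 -5.92] M [-0.042  0.053  0.075] w 14.06 j [ 15.7  17.8 -13.2   0.  -59.2  -9.8]
yaw -174.1 x [-0.0018 -0.0013 -1.    ]
turn(/8deg) [ 0.009 -0.013 -0.613] shift(/60mm) [0.005 0.007 0.005]
```

Call:
move_arm --series '[[[0.01,-0.01,-0.3,0,0.003,0,0],[0,0,-0.3,0,0,0,0],[0,0,-0.3,0,0,0,0],[0,0,0,0,0,0,0]]]'

```text
time_s: 17.3
tcp_pos: [0.5568, -0.0095, 0.2452]
ee_rot: [[-0.001, -1.0, 0.017], [-0.001, 0.017, 1.0], [-1.0, 0.001, -0.001]]
wrist_force: [0.4, -0.8, -5.8]
gripper_width: 0.159
```

```bash
python3 st.py 557.5 -8.9 245.5 181
```

```text
t 17.3 p [556.85  -9.46 245.21] F [ 0.39 -0.78 -5.84] M [-0.101  0.145  0.019] w 13.82 j [ 15.7  17.7 -13.2   0.  -59.2 -16.7]
yaw 179.02 x [-1.5e-03 -5.0e-04 -1.0e+00]
turn(/8deg) [ 0.004 -0.01   0.247] shift(/60mm) [0.011 0.009 0.005]
```

Call:
move_arm --series '[[[0,0,-0.2,0.002,0.002,0,0],[0,0,-0.2,0,0,0,0],[0,0,-0.2,0,0,0,0],[0,0,0,0,0,0,0]]]'

```text
time_s: 17.8
tcp_pos: [0.5569, -0.0094, 0.2452]
ee_rot: [[-0.002, -0.995, 0.103], [-0.001, 0.103, 0.995], [-1.0, 0.002, -0.001]]
wrist_force: [-1.0, -0.5, -5.2]
gripper_width: 0.159
```

```bash
python3 st.py 557.5 -8.9 245.5 181
```

```text
t 17.8 p [556.87  -9.37 245.22] F [-1.04 -0.47 -5.17] M [-0.103  0.159  0.059] w 13.84 j [ 15.7  17.7 -13.2   0.  -59.2 -21.6]
yaw 174.07 x [-1.9e-03 -6.0e-04 -1.0e+00]
turn(/8deg) [ 0.005 -0.014  0.866] shift(/60mm) [0.011 0.008 0.005]
```

Call:
move_arm --series '[[[0,0,-0.2,0.002,0.002,0,0],[0,0,-0.2,0,0,0,0],[0,0,0,0,0,0,0]]]'

```text
time_s: 18.18
tcp_pos: [0.5569, -0.0093, 0.2452]
ee_rot: [[-0.002, -0.987, 0.162], [-0.001, 0.162, 0.987], [-1.0, 0.002, -0.001]]
wrist_force: [-0.3, -0.6, -5.4]
gripper_width: 0.156
```

```bash
python3 st.py 557.5 -8.9 245.5 181
```

```text
t 18.18 p [556.86  -9.3  245.22] F [-0.34 -0.62 -5.38] M [-0.086  0.187  0.111] w 13.6 j [ 15.7  17.7 -13.2  -0.  -59.2 -25.1]
yaw 170.66 x [-2.3e-03 -6.0e-04 -1.0e+00]
turn(/8deg) [ 0.006 -0.016  1.293] shift(/60mm) [0.011 0.007 0.005]
```

Call:
move_arm --series '[[[0,0,-0.15,0.002,0.002,0,0],[0,0,0,0,0,0,0]]]'

```text
time_s: 18.42
tcp_pos: [0.5569, -0.0092, 0.2452]
ee_rot: [[-0.003, -0.983, 0.184], [-0.001, 0.184, 0.983], [-1.0, 0.002, -0.001]]
wrist_force: [-1.3, -0.5, -6.0]
gripper_width: 0.16
```

```bash
python3 st.py 557.5 -8.9 245.5 181
```

```text
t 18.43 p [556.93  -9.25 245.23] F [-1.28 -0.45 -6.03] M [-0.19   0.268  0.137] w 13.92 j [ 15.7  17.8 -13.1   0.  -59.3 -26.3]
yaw 169.37 x [-2.6e-03 -8.0e-04 -1.0e+00]
turn(/8deg) [ 0.007 -0.018  1.453] shift(/60mm) [0.01  0.006 0.004]
```

Call:
move_arm --series '[[[0,0,0,0,0,0,0]]]'

```text
time_s: 18.55
tcp_pos: [0.5569, -0.0092, 0.2452]
ee_rot: [[-0.003, -0.983, 0.184], [-0.001, 0.184, 0.983], [-1.0, 0.002, -0.001]]
wrist_force: [-0.3, -0.5, -5.1]
gripper_width: 0.16
```

```bash
python3 st.py
```

```text
t 18.55 p [556.9   -9.24 245.2 ] F [-0.31 -0.52 -5.05] M [-0.144  0.274  0.037] w 13.91 j [ 15.7  17.8 -13.1  -0.  -59.3 -26.4]
yaw 169.37 x [-2.7e-03 -7.0e-04 -1.0e+00]
```

Call:
move_arm --series '[[[0,0,-0.12,0,0,0,0],[0,0,0,0,0,0,0]]]'

```text
time_s: 18.8
tcp_pos: [0.5569, -0.0093, 0.2452]
ee_rot: [[-0.003, -0.979, 0.202], [-0.001, 0.202, 0.979], [-1.0, 0.002, -0.001]]
wrist_force: [-0.1, -0.1, -6.2]
gripper_width: 0.158
```

```bash
python3 st.py
```

```text
t 18.8 p [556.9   -9.26 245.23] F [-0.15 -0.14 -6.21] M [-0.16   0.274  0.053] w 13.77 j [ 15.7  17.8 -13.1  -0.  -59.3 -27.4]
yaw 168.34 x [-2.7e-03 -7.0e-04 -1.0e+00]
```

Call:
move_arm --series '[[[0,0,0,0,0,0,0]]]'

```text
time_s: 18.92
tcp_pos: [0.5569, -0.0092, 0.2452]
ee_rot: [[-0.003, -0.979, 0.202], [-0.001, 0.202, 0.979], [-1.0, 0.002, -0.001]]
wrist_force: [-0.3, -0.2, -6.4]
gripper_width: 0.157
```

```bash
python3 st.py
```

```text
t 18.93 p [556.88  -9.24 245.23] F [-0.28 -0.24 -6.41] M [-0.136  0.262  0.115] w 13.7 j [ 15.7  17.8 -13.1  -0.  -59.3 -27.4]
yaw 168.35 x [-2.7e-03 -7.0e-04 -1.0e+00]
```

Call:
move_arm --series '[[[0,0,-0.12,0,0,0,0],[0,0,0,0,0,0,0]]]'

```text
time_s: 19.18
tcp_pos: [0.5569, -0.0093, 0.2452]
ee_rot: [[-0.003, -0.976, 0.22], [-0.001, 0.22, 0.976], [-1.0, 0.002, -0.001]]
wrist_force: [0.0, -0.4, -5.8]
gripper_width: 0.156
```

```bash
python3 st.py
```

```text
t 19.18 p [556.87  -9.25 245.22] F [ 0.01 -0.4  -5.77] M [-0.134  0.28   0.026] w 13.61 j [ 15.7  17.8 -13.1  -0.  -59.3 -28.4]
yaw 167.31 x [-2.7e-03 -6.0e-04 -1.0e+00]
```

Call:
move_arm --series '[[[0,0,-0.12,0,0,0,0],[0,0,0,0,0,0,0]]]'

```text
time_s: 19.42
tcp_pos: [0.5569, -0.0093, 0.2452]
ee_rot: [[-0.003, -0.971, 0.237], [-0.001, 0.237, 0.971], [-1.0, 0.003, -0.001]]
wrist_force: [-0.3, -0.7, -5.6]
gripper_width: 0.154
```

```bash
python3 st.py
```

```text
t 19.43 p [556.87  -9.25 245.22] F [-0.33 -0.67 -5.63] M [-0.16   0.277  0.111] w 13.37 j [ 15.7  17.8 -13.1  -0.  -59.3 -29.4]
yaw 166.29 x [-2.7e-03 -6.0e-04 -1.0e+00]
```

Call:
move_arm --series '[[[0,0,0,0,0,0,0]]]'

```text
time_s: 19.55
tcp_pos: [0.5569, -0.0093, 0.2452]
ee_rot: [[-0.003, -0.971, 0.237], [-0.001, 0.237, 0.971], [-1.0, 0.003, -0.001]]
wrist_force: [-1.6, -0.3, -5.4]
gripper_width: 0.158
```

```bash
python3 st.py
```

```text
t 19.55 p [556.86  -9.25 245.23] F [-1.56 -0.33 -5.36] M [-0.144  0.252  0.1  ] w 13.72 j [ 15.7  17.8 -13.1  -0.  -59.3 -29.4]
yaw 166.29 x [-2.8e-03 -6.0e-04 -1.0e+00]
```

Call:
move_arm --series '[[[0,0,-0.1,0,0,0,0],[0,0,0,0,0,0,0]]]'

```text
time_s: 19.8
tcp_pos: [0.5568, -0.0093, 0.2452]
ee_rot: [[-0.003, -0.968, 0.252], [-0.001, 0.252, 0.968], [-1.0, 0.003, -0.001]]
wrist_force: [-0.9, -0.8, -5.8]
gripper_width: 0.158
```

```bash
python3 st.py
```

```text
t 19.8 p [556.84  -9.27 245.21] F [-0.93 -0.75 -5.81] M [-0.136  0.271  0.041] w 13.75 j [ 15.7  17.8 -13.1  -0.  -59.3 -30.3]
yaw 165.43 x [-2.8e-03 -6.0e-04 -1.0e+00]
```

Call:
move_arm --series '[[[0,0,-0.1,0,0,0,0],[0,0,0,0,0,0,0]]]'

```text
time_s: 20.05
tcp_pos: [0.5568, -0.0093, 0.2452]
ee_rot: [[-0.003, -0.964, 0.266], [-0.001, 0.266, 0.964], [-1.0, 0.003, -0.001]]
wrist_force: [-0.6, 0.2, -5.4]
gripper_width: 0.161
```

```bash
python3 st.py
```

```text
t 20.05 p [556.83  -9.26 245.21] F [-0.64  0.19 -5.41] M [-0.129  0.315  0.052] w 14.01 j [ 15.7  17.8 -13.1  -0.  -59.3 -31.1]
yaw 164.57 x [-2.9e-03 -5.0e-04 -1.0e+00]
```

Call:
move_arm --series '[[[0,0,0,0,0,0,0]]]'

```text
time_s: 20.18
tcp_pos: [0.5568, -0.0093, 0.2452]
ee_rot: [[-0.003, -0.964, 0.266], [-0.001, 0.266, 0.964], [-1.0, 0.003, -0.001]]
wrist_force: [-0.1, -0.4, -5.5]
gripper_width: 0.16
```

```bash
python3 st.py
```

```text
t 20.18 p [556.84  -9.25 245.21] F [-0.1  -0.37 -5.46] M [-0.216  0.315  0.043] w 13.88 j [ 15.7  17.8 -13.1  -0.  -59.3 -31.1]
yaw 164.57 x [-2.9e-03 -5.0e-04 -1.0e+00]
```

Call:
move_arm --series '[[[0,0,-0.1,0,0,0,0],[0,0,0,0,0,0,0]]]'

```text
time_s: 20.42
tcp_pos: [0.5568, -0.0093, 0.2452]
ee_rot: [[-0.003, -0.96, 0.28], [-0.0, 0.28, 0.96], [-1.0, 0.003, -0.001]]
wrist_force: [-0.2, -0.2, -5.7]
gripper_width: 0.159
```

```bash
python3 st.py
```

```text
t 20.43 p [556.82  -9.26 245.21] F [-0.24 -0.18 -5.72] M [-0.184  0.281  0.029] w 13.87 j [ 15.7  17.8 -13.1  -0.  -59.3 -32. ]
yaw 163.71 x [-2.9e-03 -5.0e-04 -1.0e+00]
```

Call:
move_arm --series '[[[0,0,-0.1,0,0,0,0],[0,0,0,0,0,0,0]]]'

```text
time_s: 20.68
tcp_pos: [0.5568, -0.0093, 0.2452]
ee_rot: [[-0.003, -0.956, 0.295], [-0.0, 0.295, 0.956], [-1.0, 0.003, -0.001]]
wrist_force: [-0.9, -0.8, -5.0]
gripper_width: 0.161
```

```bash
python3 st.py
```

```text
t 20.68 p [556.8   -9.27 245.2 ] F [-0.87 -0.76 -4.97] M [-0.208  0.323  0.069] w 14.03 j [ 15.7  17.8 -13.1  -0.  -59.3 -32.8]
yaw 162.86 x [-3.e-03 -5.e-04 -1.e+00]
```

Call:
move_arm --series '[[[0,0,0,0,0,0,0]]]'

```text
time_s: 20.8
tcp_pos: [0.5568, -0.0093, 0.2452]
ee_rot: [[-0.003, -0.956, 0.295], [-0.0, 0.295, 0.956], [-1.0, 0.003, -0.001]]
wrist_force: [0.1, -1.0, -5.6]
gripper_width: 0.157
```

```bash
python3 st.py
```

```text
t 20.8 p [556.81  -9.25 245.22] F [ 0.1  -0.96 -5.56] M [-0.171  0.274  0.087] w 13.65 j [ 15.7  17.8 -13.1  -0.  -59.3 -32.8]
yaw 162.86 x [-2.9e-03 -4.0e-04 -1.0e+00]
```

Call:
move_arm --series '[[[0,0,-0.1,0,0,0,0],[0,0,0,0,0,0,0]]]'

```text
time_s: 21.05
tcp_pos: [0.5568, -0.0093, 0.2452]
ee_rot: [[-0.003, -0.951, 0.309], [-0.0, 0.309, 0.951], [-1.0, 0.003, -0.001]]
wrist_force: [-0.1, 0.3, -5.9]
gripper_width: 0.158
```

```bash
python3 st.py
```

```text
t 21.05 p [556.81  -9.25 245.21] F [-0.1   0.33 -5.86] M [-0.126  0.34   0.075] w 13.73 j [ 15.7  17.8 -13.1  -0.  -59.3 -33.7]
yaw 162.0 x [-3.e-03 -4.e-04 -1.e+00]
```

Call:
move_arm --series '[[[0,0,-0.1,0,0,0,0],[0,0,0,0,0,0,0]]]'

```text
time_s: 21.3
tcp_pos: [0.5568, -0.0093, 0.2452]
ee_rot: [[-0.003, -0.946, 0.323], [-0.0, 0.323, 0.946], [-1.0, 0.003, -0.001]]
wrist_force: [-0.6, -0.5, -4.6]
gripper_width: 0.158
```

```bash
python3 st.py
```

```text
t 21.3 p [556.78  -9.26 245.19] F [-0.62 -0.48 -4.56] M [-0.194  0.303  0.073] w 13.79 j [ 15.7  17.8 -13.1  -0.  -59.3 -34.6]
yaw 161.14 x [-3.1e-03 -4.0e-04 -1.0e+00]
```

Call:
move_arm --series '[[[0,0,0,0,0,0,0]]]'

```text
time_s: 21.42
tcp_pos: [0.5568, -0.0093, 0.2452]
ee_rot: [[-0.003, -0.946, 0.323], [-0.0, 0.323, 0.946], [-1.0, 0.003, -0.001]]
wrist_force: [0.1, -0.6, -4.9]
gripper_width: 0.155
```

```bash
python3 st.py
```

```text
t 21.43 p [556.78  -9.26 245.2 ] F [ 0.06 -0.65 -4.93] M [-0.118  0.34   0.007] w 13.53 j [ 15.7  17.8 -13.1  -0.  -59.3 -34.6]
yaw 161.14 x [-3.1e-03 -4.0e-04 -1.0e+00]
```

```bash
python3 - <<'E'
from h import *
p,d=viewer.capture("side"); cv2.imwrite("pics/s2.png",cv2.resize(p[150:260,180:300,::-1],None,fx=5,fy=5,interpolation=2))
p,d=viewer.capture("top"); cv2.imwrite("pics/t2.png",cv2.resize(p[110:210,150:280,::-1],None,fx=5,fy=5,interpolation=2))
E
python3 look.py w3
```

```text
[[-0.9461, 0.3141, 0.0788, 0.5348], [0.3238, 0.9151, 0.2403, -0.0754], [0.0033, 0.2529, -0.9675, 0.3385], [0.0, 0.0, 0.0, 1.0]]
21.575 [ 0.5568 -0.0093  0.2452] [[-0.003, -0.9463, 0.3232], [-0.0003, 0.3232, 0.9463], [-1.0, 0.0027, -0.0013]] [ 15.7  17.8 -13.1  -0.  -59.3 -34.6]
```

View pics/s2.png

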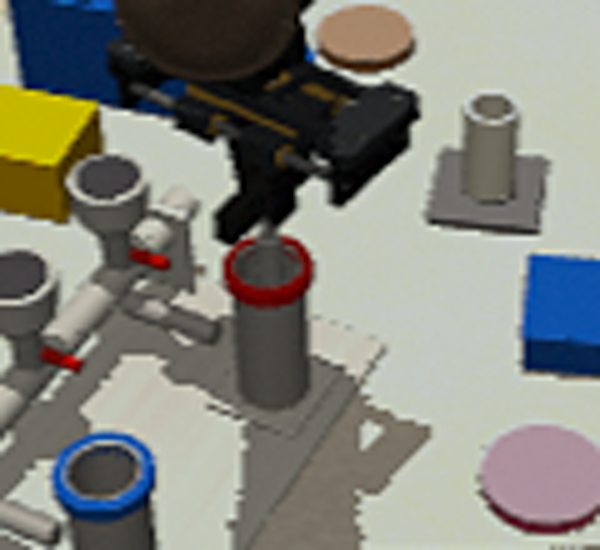

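View pics/w3.png

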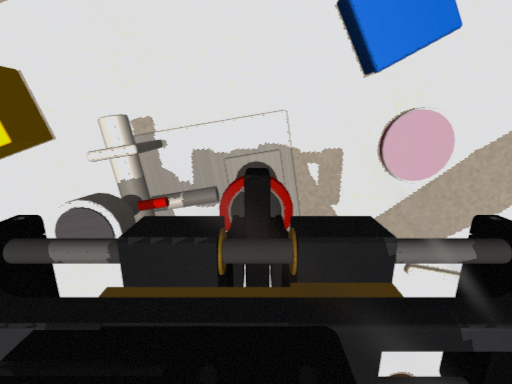

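The wrist view shows the bar at (257,168..215), in line with the fingers. I'll measure its angle and far end.

```bash
python3 - <<'E'
from h import *
d=np.load("pics/w3.npy"); cp=dict(np.load("pics/w3_cp.npz")); C=cloud(cp,d)
m=np.zeros_like(d,bool); m[160:214,235:280]=1
m&=(d>0)&(C[...,2]>.185)&(C[...,2]<.225)
H=C[m]; print(len(H),np.percentile(H[:,2],[2,25,50,75,98]).round(4))
H=H[abs(H[:,2]-np.median(H[:,2]))<.004]
R=cp["pose"][:3,:3]
a=np.radians(161.14); b=np.array([np.sin(a),-np.cos(a)]); j=np.array([np.cos(a),np.sin(a)])
q=(H[:,:2]-[.5568,-.0093])*1000; s=q@b; t=q@j
print("along",s.min(),s.max(),"jaw",t.min(),t.max())
for lo in np.arange(-44,-10,6):
    k=(s>=lo)&(s<lo+6); 
    if k.sum()>3: print(lo,t[k].min().round(2),t[k].max().round(2),k.sum())
E
```

```text
1159 [0.1886 0.2039 0.2046 0.205  0.2059]
along -43.75214432775048 -21.938560100843002 jaw -7.506920328469716 6.3418334540191905
-44 -7.51 6.14 305
-38 -7.02 6.19 287
-32 -7.08 6.26 282
-26 -7.18 6.34 165
```

```bash
sed -i 's/"j",s/"eff6",s["effort"][5].round(4),"j",s/' st.py; python3 st.py
```

```text
t 21.57 p [556.8   -9.25 245.22] F [ 0.76 -1.08 -5.12] M [-0.14   0.299  0.092] w 13.92 eff6 -0.0767 j [ 15.7  17.8 -13.1  -0.  -59.3 -34.6]
yaw 161.14 x [-3.e-03 -3.e-04 -1.e+00]
```

Call:
move_arm --series '[[[0,0,-0.1,0,0,0,0],[0,0,0,0,0,0,0]]]'

```text
time_s: 21.82
tcp_pos: [0.5568, -0.0092, 0.2452]
ee_rot: [[-0.003, -0.941, 0.337], [-0.0, 0.337, 0.941], [-1.0, 0.003, -0.001]]
wrist_force: [-0.2, -0.1, -4.7]
gripper_width: 0.154
```

```bash
python3 st.py
```

```text
t 21.82 p [556.78  -9.23 245.22] F [-0.22 -0.15 -4.72] M [-0.133  0.323  0.083] w 13.43 eff6 -0.1183 j [ 15.7  17.8 -13.1  -0.  -59.3 -35.4]
yaw 160.3 x [-3.1e-03 -4.0e-04 -1.0e+00]
```

Call:
move_arm --series '[[[0,0,-0.1,0,0,0,0],[0,0,0,0,0,0,0]]]'

```text
time_s: 22.08
tcp_pos: [0.5568, -0.0093, 0.2452]
ee_rot: [[-0.003, -0.936, 0.351], [-0.0, 0.351, 0.936], [-1.0, 0.003, -0.001]]
wrist_force: [-0.7, -0.8, -5.1]
gripper_width: 0.156
```

```bash
python3 st.py
```

```text
t 22.07 p [556.78  -9.26 245.2 ] F [-0.73 -0.76 -5.13] M [-0.162  0.238  0.178] w 13.59 eff6 -0.1389 j [ 15.7  17.8 -13.1  -0.  -59.3 -36.2]
yaw 159.44 x [-3.1e-03 -3.0e-04 -1.0e+00]
```

Call:
move_arm --series '[[[0,0,0,0,0,0,0]]]'

```text
time_s: 22.2
tcp_pos: [0.5568, -0.0092, 0.2452]
ee_rot: [[-0.003, -0.936, 0.351], [-0.0, 0.351, 0.936], [-1.0, 0.003, -0.001]]
wrist_force: [-0.5, -1.6, -5.5]
gripper_width: 0.159
```

```bash
python3 st.py
```

```text
t 22.2 p [556.79  -9.23 245.19] F [-0.47 -1.65 -5.46] M [-0.15   0.273  0.157] w 13.84 eff6 -0.1207 j [ 15.7  17.8 -13.1  -0.  -59.3 -36.2]
yaw 159.45 x [-3.1e-03 -3.0e-04 -1.0e+00]
```

Call:
move_arm --series '[[[0,0,-0.06,0,0,0,0],[0,0,0,0,0,0,0]]]'

```text
time_s: 22.45
tcp_pos: [0.5568, -0.0092, 0.2452]
ee_rot: [[-0.003, -0.933, 0.359], [-0.0, 0.359, 0.933], [-1.0, 0.003, -0.001]]
wrist_force: [-1.0, -1.4, -5.3]
gripper_width: 0.155
```

```bash
python3 st.py
```

```text
t 22.45 p [556.78  -9.23 245.2 ] F [-1.01 -1.39 -5.32] M [-0.12   0.31   0.178] w 13.48 eff6 -0.1465 j [ 15.7  17.8 -13.1  -0.  -59.3 -36.8]
yaw 158.94 x [-3.1e-03 -3.0e-04 -1.0e+00]
```

Call:
move_arm --series '[[[0,0,0,0,0,0,0]]]'

```text
time_s: 22.58
tcp_pos: [0.5568, -0.0092, 0.2452]
ee_rot: [[-0.003, -0.933, 0.359], [-0.0, 0.359, 0.933], [-1.0, 0.003, -0.001]]
wrist_force: [-0.1, -0.4, -4.4]
gripper_width: 0.157
```

```bash
python3 st.py
```

```text
t 22.57 p [556.77  -9.24 245.18] F [-0.09 -0.36 -4.37] M [-0.12   0.325  0.078] w 13.67 eff6 -0.1357 j [ 15.7  17.8 -13.1  -0.  -59.3 -36.8]
yaw 158.94 x [-3.2e-03 -4.0e-04 -1.0e+00]
```

Call:
move_arm --series '[[[0,0,-0.06,0,0,0,0],[0,0,0,0,0,0,0]]]'

```text
time_s: 22.82
tcp_pos: [0.5568, -0.0092, 0.2452]
ee_rot: [[-0.003, -0.93, 0.368], [-0.0, 0.368, 0.93], [-1.0, 0.003, -0.001]]
wrist_force: [-0.4, 0.1, -5.9]
gripper_width: 0.16
```

```bash
python3 st.py
```

```text
t 22.82 p [556.76  -9.24 245.2 ] F [-0.4   0.05 -5.88] M [-0.102  0.315  0.091] w 13.9 eff6 -0.1574 j [ 15.7  17.8 -13.1  -0.  -59.3 -37.3]
yaw 158.44 x [-3.2e-03 -4.0e-04 -1.0e+00]
```

Call:
move_arm --series '[[[0,0,0,0,0,0,0]]]'

```text
time_s: 22.95
tcp_pos: [0.5568, -0.0092, 0.2452]
ee_rot: [[-0.003, -0.93, 0.368], [-0.0, 0.368, 0.93], [-1.0, 0.003, -0.001]]
wrist_force: [-0.1, -1.3, -4.8]
gripper_width: 0.156
```

```bash
python3 st.py
```

```text
t 22.95 p [556.76  -9.22 245.19] F [-0.08 -1.29 -4.78] M [-0.114  0.327  0.114] w 13.56 eff6 -0.1467 j [ 15.7  17.8 -13.1  -0.  -59.3 -37.3]
yaw 158.44 x [-3.1e-03 -3.0e-04 -1.0e+00]
```

Call:
move_arm --series '[[[0,0,-0.08,0,0,0,0],[0,0,0,0,0,0,0]]]'

```text
time_s: 23.2
tcp_pos: [0.5567, -0.0092, 0.2452]
ee_rot: [[-0.003, -0.926, 0.379], [-0.0, 0.379, 0.926], [-1.0, 0.003, -0.002]]
wrist_force: [-0.4, -0.5, -5.6]
gripper_width: 0.159
```

```bash
python3 st.py
```

```text
t 23.2 p [556.75  -9.24 245.19] F [-0.42 -0.51 -5.64] M [-0.12   0.271  0.168] w 13.83 eff6 -0.1797 j [ 15.7  17.8 -13.1  -0.  -59.3 -37.9]
yaw 157.76 x [-3.2e-03 -3.0e-04 -1.0e+00]
```

Call:
move_arm --series '[[[0,0,0,0,0,0,0]]]'

```text
time_s: 23.32
tcp_pos: [0.5568, -0.0092, 0.2452]
ee_rot: [[-0.003, -0.926, 0.379], [-0.0, 0.379, 0.926], [-1.0, 0.003, -0.002]]
wrist_force: [-1.3, 0.0, -6.0]
gripper_width: 0.163
```

```bash
python3 st.py;python3 look.py w4;  python3 - <<'E'
from h import *
for n,yaw in (("w3",161.14),("w4",None)):
    d=np.load(f"pics/{n}.npy"); cp=dict(np.load(f"pics/{n}_cp.npz")); C=cloud(cp,d)
    X=cp["pose"][:3,0]; print(n,"camx yaw",np.degrees(np.arctan2(X[1],X[0])))
    m=np.zeros_like(d,bool); m[160:214,235:280]=1
    m&=(d>0)&(C[...,2]>.195)&(C[...,2]<.215); H=C[m][:,:2]
    print(cv2.minAreaRect((H*1000).astype(np.float32)))
    a=np.arctan2(X[1],X[0]); b=np.array([-np.sin(a),np.cos(a)]);j=np.array([np.cos(a),np.sin(a)]); s=H@b*1000;t=H@j*1000
    L=[];Rr=[];S=[]
    for lo in np.arange(s.min(),s.max(),1.5):
        k=(s>=lo)&(s<lo+1.5)
        if k.sum()>5: S.append(lo);L.append(t[k].min());Rr.append(t[k].max())
    print(np.degrees(np.arctan(np.polyfit(S,L,1)[0])),np.degrees(np.arctan(np.polyfit(S,Rr,1)[0])))
E
```

```text
t 23.32 p [556.76  -9.23 245.19] F [-1.26  0.02 -6.02] M [-0.191  0.294  0.189] w 14.15 eff6 -0.1655 j [ 15.7  17.8 -13.1  -0.  -59.3 -37.9]
yaw 157.76 x [-3.2e-03 -3.0e-04 -1.0e+00]
[[-0.9254, 0.3676, 0.0928, 0.531], [0.3791, 0.895, 0.2351, -0.0739], [0.0034, 0.2527, -0.9675, 0.3385], [0.0, 0.0, 0.0, 1.0]]
23.375 [ 0.5568 -0.0092  0.2452] [[-0.0032, -0.9256, 0.3785], [-0.0003, 0.3785, 0.9256], [-1.0, 0.0029, -0.0015]] [ 15.7  17.8 -13.1  -0.  -59.3 -37.9]
w3 camx yaw 161.10819839903448
((546.7037353515625, -40.579803466796875), (21.805086135864258, 13.85659122467041), 71.33818817138672)
0.1822912771564004 -0.7697342883466844
w4 camx yaw 157.723607088874
((544.942138671875, -39.95766067504883), (21.620494842529297, 13.883078575134277), 68.05535125732422)
0.006613339712983279 -1.430522548172726
```

Torque has built from the friction level (about 0.08) to about 0.17 N m, so the valve is against its stop. Backing off into the free play and lifting.

Call:
move_arm --series '[[[0,0,0.5,0,0,0,0],[0,0,0.5,0,0,0,0],[0,0,0.5,0,0,0,0],[0,0,0.5,0,0,0,0],[0,0,0,0,0,0,0]]]'

```text
time_s: 24.0
tcp_pos: [0.5573, -0.009, 0.2449]
ee_rot: [[-0.001, -0.995, 0.104], [0.0, 0.104, 0.995], [-1.0, 0.001, 0.0]]
wrist_force: [-0.6, -0.5, -5.7]
gripper_width: 0.155
```

```bash
python3 st.py 557 -9.1 350 174
```

```text
t 24.0 p [557.32  -9.   244.89] F [-0.57 -0.48 -5.7 ] M [-0.101  0.136  0.02 ] w 13.46 eff6 0.1065 j [ 15.7  17.8 -13.1  -0.  -59.1 -21.7]
yaw 174.04 x [-1.2e-03  3.0e-04 -1.0e+00]
turn(/8deg) [-0.002 -0.009 -0.005] shift(/60mm) [-0.005 -0.002  1.752]
```

Call:
move_arm --series '[[[0,0,0,0,0,0.2,0],[0,0,0,0,0,0.3,0],[0,0,0,0,0,0.4,0],[0,0,0,0,0,0.4,0],[0,0,0,0,0,0.5,0],[0,0,0,0,0,0.3,0],[0,0,0,0,0,0,0]]]'

```text
time_s: 24.88
tcp_pos: [0.5575, -0.0088, 0.3801]
ee_rot: [[0.006, -0.994, 0.111], [0.002, 0.111, 0.994], [-1.0, -0.006, 0.003]]
wrist_force: [-0.6, 0.1, -6.8]
gripper_width: 0.157
```

```bash
python3 st.py 557 -9.1 370 174
```

```text
t 24.88 p [557.45  -8.8  380.06] F [-0.58  0.06 -6.83] M [ 0.04  -0.024 -0.007] w 13.7 eff6 0.0028 j [ 15.7  12.5  -0.6  -0.  -76.6 -22.1]
yaw 173.62 x [ 0.0059  0.0025 -1.    ]
turn(/8deg) [-0.018  0.043  0.047] shift(/60mm) [-0.008 -0.005 -0.168]
```

Call:
move_arm --series '[[[-0.02,0.04,0.05,-0.15,-0.45,0,0],[0,0,0,-0.27,-0.8,0,0],[0,0,0,-0.27,-0.8,0,0],[0,0,0,-0.27,-0.8,0,0],[0,0,0,-0.27,-0.8,0,0],[0,0,0,-0.18,-0.5,0,0],[0,0,0,0,0,0,0]]]'

```text
time_s: 25.75
tcp_pos: [0.4674, -0.2629, 0.3741]
ee_rot: [[-0.007, -0.994, 0.106], [0.004, 0.106, 0.994], [-1.0, 0.007, 0.003]]
wrist_force: [0.4, -0.6, -6.2]
gripper_width: 0.158
```

```bash
python3 st.py 468.2 -270.2 340 174
```

```text
t 25.75 p [ 467.42 -262.94  374.14] F [ 0.38 -0.61 -6.23] M [-0.311  0.066  0.005] w 13.75 eff6 0.0689 j [-12.1  10.8  -3.6  -0.1 -76.1   6. ]
yaw 173.9 x [-0.0071  0.0041 -1.    ]
turn(/8deg) [-0.029 -0.051  0.012] shift(/60mm) [ 0.013 -0.121 -0.569]
```

Call:
move_arm --series '[[[-0.03,-0.05,0.01,0.01,-0.12,-0.2,0],[0,0,0,0,0,-0.5,0],[0,0,0,0,0,0,0]]]'

```text
time_s: 26.12
tcp_pos: [0.4677, -0.2692, 0.3283]
ee_rot: [[-0.002, -0.995, 0.104], [0.002, 0.104, 0.995], [-1.0, 0.002, 0.001]]
wrist_force: [-0.2, 0.2, -4.5]
gripper_width: 0.159
```

```bash
python3 st.py 468.2 -270.2 310 174
```

```text
t 26.12 p [ 467.72 -269.18  328.25] F [-0.23  0.22 -4.53] M [ 0.026  0.314 -0.05 ] w 13.86 eff6 0.0011 j [-12.7  12.4  -8.1  -0.1 -69.7   6.8]
yaw 174.01 x [-0.0021  0.0017 -1.    ]
turn(/8deg) [-0.012 -0.015 -0.002] shift(/60mm) [ 0.008 -0.017 -0.304]
```

Call:
move_arm --series '[[[-0.01,-0.015,0,0.01,-0.017,-0.3,0],[0,0,0,0,0,-0.3,0],[0,0,0,0,0,-0.2,0],[0,0,0,0,0,0,0]]]'

```text
time_s: 26.62
tcp_pos: [0.4711, -0.2695, 0.282]
ee_rot: [[0.005, -0.995, 0.099], [-0.004, 0.099, 0.995], [-1.0, -0.005, -0.003]]
wrist_force: [-0.9, -0.0, -5.0]
gripper_width: 0.158
```

```bash
python3 st.py 468.2 -270.2 235 174
```

```text
t 26.62 p [ 471.08 -269.46  281.97] F [-0.87 -0.04 -5.04] M [-0.05   0.183 -0.034] w 13.71 eff6 0.0006 j [-12.6  14.4 -12.3   0.2 -63.    6.8]
yaw 174.3 x [ 0.005  -0.0037 -1.    ]
turn(/8deg) [ 0.026  0.036 -0.037] shift(/60mm) [-0.048 -0.012 -0.783]
```

Call:
move_arm --series '[[[0.026,0.036,-0.04,-0.05,-0.01,-0.1,0],[0,0.02,0,-0.02,0,-0.25,0],[0,0.02,0,-0.02,0,-0.25,0],[0,0,0,0,0,0,0]]]'

```text
time_s: 27.12
tcp_pos: [0.4661, -0.2703, 0.2451]
ee_rot: [[-0.003, -0.994, 0.105], [-0.001, 0.105, 0.994], [-1.0, 0.003, -0.001]]
wrist_force: [-0.3, 0.5, -6.3]
gripper_width: 0.157
```

```bash
python3 st.py 468.2 -270.2 229.5 174
```

```text
t 27.12 p [ 466.05 -270.29  245.12] F [-0.31  0.53 -6.26] M [-0.01   0.193 -0.009] w 13.67 eff6 -0.0 j [-12.8  16.1 -15.7   0.1 -58.4   6.7]
yaw 173.98 x [-0.0033 -0.0011 -1.    ]
turn(/8deg) [ 0.008 -0.024  0.002] shift(/60mm) [ 0.036  0.002 -0.26 ]
```

Call:
move_arm --series '[[[0,-0.02,0,0.03,0,-0.1,0],[0,0,0,0,0,-0.1,0],[0,0,0,0,0,0,0]]]'

```text
time_s: 27.5
tcp_pos: [0.4685, -0.2706, 0.2327]
ee_rot: [[0.001, -0.995, 0.105], [-0.002, 0.105, 0.995], [-1.0, -0.001, -0.002]]
wrist_force: [-0.4, -0.2, -6.2]
gripper_width: 0.16
```

```bash
python3 st.py 468.2 -270.2 228.5 174
```

```text
t 27.5 p [ 468.54 -270.59  232.73] F [-0.41 -0.22 -6.23] M [0.053 0.132 0.02 ] w 13.95 eff6 0.0002 j [-12.8  16.9 -16.5   0.1 -56.6   6.7]
yaw 174.0 x [ 8.0e-04 -1.9e-03 -1.0e+00]
turn(/8deg) [0.014 0.006 0.   ] shift(/60mm) [-0.006  0.007 -0.07 ]
```

Call:
move_arm --series '[[[0.01,0,0,0,0,-0.05,0],[0,0,0,0,0,-0.02,0],[0,0,0,0,0,0,0]]]'

```text
time_s: 27.88
tcp_pos: [0.4689, -0.2707, 0.2288]
ee_rot: [[0.002, -0.995, 0.104], [-0.001, 0.104, 0.995], [-1.0, -0.002, -0.001]]
wrist_force: [0.5, 0.5, -5.7]
gripper_width: 0.159
```

```bash
python3 st.py 468.2 -270.2 228 174
```

```text
t 27.88 p [ 468.94 -270.72  228.81] F [ 0.49  0.46 -5.71] M [0.009 0.119 0.006] w 13.82 eff6 0.0002 j [-12.8  17.1 -16.7   0.  -56.    6.8]
yaw 174.01 x [ 0.0021 -0.001  -1.    ]
turn(/8deg) [ 0.007  0.015 -0.001] shift(/60mm) [-0.012  0.009 -0.014]
```

Call:
move_arm --series '[[[0,0.01,0,-0.01,0,-0.02,0],[0,0,0,0,0,-0.01,0],[0,0,0,0,0,0,0]]]'

```text
time_s: 28.25
tcp_pos: [0.4687, -0.2709, 0.2282]
ee_rot: [[0.002, -0.995, 0.104], [-0.002, 0.104, 0.995], [-1.0, -0.002, -0.002]]
wrist_force: [-0.0, 0.1, -5.6]
gripper_width: 0.159
```

```bash
python3 st.py 468.2 -270.2 228 174
```

```text
t 28.25 p [ 468.71 -270.93  228.18] F [-0.    0.14 -5.62] M [ 0.179  0.162 -0.009] w 13.83 eff6 -0.0019 j [-12.8  17.1 -16.8   0.1 -55.9   6.8]
yaw 174.03 x [ 0.0023 -0.0019 -1.    ]
turn(/8deg) [ 0.014  0.017 -0.004] shift(/60mm) [-0.008  0.012 -0.003]
```

Call:
move_arm --series '[[[0,0,0,0,0,-0.03,0],[0,0,0,0,0,0,0]]]'

```text
time_s: 28.5
tcp_pos: [0.469, -0.2712, 0.2282]
ee_rot: [[0.004, -0.995, 0.103], [-0.003, 0.103, 0.995], [-1.0, -0.004, -0.003]]
wrist_force: [-0.9, 1.9, -4.0]
gripper_width: 0.16
```

```bash
python3 st.py 468.2 -270.2 228 174
```

```text
t 28.5 p [ 469.02 -271.24  228.18] F [-0.89  1.9  -3.99] M [0.302 0.493 0.043] w 13.91 eff6 -0.0065 j [-12.8  17.1 -16.8   0.2 -55.8   6.8]
yaw 174.07 x [ 0.0036 -0.0033 -1.    ]
turn(/8deg) [ 0.024  0.026 -0.009] shift(/60mm) [-0.014  0.017 -0.003]
```

On the floor: z matches the height at grasp and part of the weight is off. Releasing.

Call:
move_arm --series '[[[0.02,0.02,0,-0.01,0.01,0,0],[0,0,0,0,0,0,0.3],[0,0,0,0,0,0,0.6],[0,0,0,0,0,0,1],[0,0,0,0,0,0,1],[0,0,0,0,0,0,1],[0,0,0,0,0,0,1]]]'

```text
time_s: 29.38
tcp_pos: [0.4706, -0.2716, 0.2301]
ee_rot: [[0.007, -0.995, 0.102], [-0.004, 0.102, 0.995], [-1.0, -0.008, -0.003]]
wrist_force: [0.7, -0.0, -0.6]
gripper_width: 0.756
```

```bash
python3 st.py 468.2 -270.2 228 174
```

```text
t 29.38 p [ 470.59 -271.56  230.14] F [ 0.73 -0.03 -0.64] M [0.068 0.127 0.009] w 65.8 eff6 0.0006 j [-12.8  17.1 -16.6   0.1 -55.9   6.9]
yaw 174.13 x [ 0.0075 -0.0036 -1.    ]
turn(/8deg) [ 0.026  0.053 -0.017] shift(/60mm) [-0.04   0.023 -0.036]
```

Call:
move_arm --series '[[[0,0,0,0,0,0.3,1],[0,0,0,0,0,0.7,1],[0,0,0,0,0,0.8,1],[0,0,0,0.2,0.6,0.2,1],[0,0,0,0.26,0.85,0,1],[0,0,0,0.26,0.85,0,1],[-0.6,0.06,0,0.26,0.85,0,1],[-0.6,0.06,0,0.26,0.85,0,1],[-0.6,0.06,0,0.2,0.7,0,1],[0,0,0,0,0,0,1]]]'

```text
time_s: 30.62
tcp_pos: [0.5578, 0.019, 0.3543]
ee_rot: [[-0.013, -0.995, 0.102], [-0.259, 0.102, 0.96], [-0.966, -0.014, -0.259]]
wrist_force: [1.5, 0.2, -0.2]
gripper_width: 1.0
```

```bash
python3 st.py 563 36 243 174; python3 -c "
from h import *
print(viewer.camera_params('wrist')['pose'].round(3))"
```

```text
t 30.62 p [557.83  18.96 354.28] F [ 1.49  0.22 -0.21] M [ 0.584  0.108 -0.077] w 87.0 eff6 -0.1292 j [ 24.   14.4  -7.9  13.9 -75.1 -34.5]
yaw 174.12 x [-0.0134 -0.2594 -0.9657]
turn(/8deg) [ 1.879 -0.098 -0.002] shift(/60mm) [ 0.086  0.284 -1.855]
[[-0.995  0.103  0.012  0.552]
 [ 0.103  0.995 -0.007 -0.024]
 [-0.013 -0.005 -1.     0.462]
 [ 0.     0.     0.     1.   ]]
```

Call:
move_arm --series '[[[0,0,0,0.1,0.28,-0.8,1],[0,0,0,0,0,-0.8,1],[0,0,0,0,0,-0.2,1],[0,0,0,0,0,0,1]]]'

```text
time_s: 31.12
tcp_pos: [0.5646, 0.035, 0.2465]
ee_rot: [[-0.008, -0.994, 0.105], [-0.257, 0.103, 0.961], [-0.966, -0.019, -0.256]]
wrist_force: [1.4, 0.7, 0.7]
gripper_width: 0.996
```

```bash
python3 look.py w5; python3 - <<'E'
import cv2
im=cv2.imread("pics/w5.png"); cv2.imwrite("pics/w5c.png",cv2.resize(im,None,fx=1.5,fy=1.5))
E
```

```text
[[-0.9944, 0.104, 0.0176, 0.5584], [0.1039, 0.9946, -0.0037, -0.0085], [-0.0179, -0.0019, -0.9998, 0.3544], [0.0, 0.0, 0.0, 1.0]]
31.175 [0.5648 0.0351 0.2471] [[-0.0075, -0.9944, 0.1051], [-0.2561, 0.1035, 0.9611], [-0.9666, -0.0197, -0.2555]] [ 25.2  19.6 -16.8  15.1 -61.3 -39.4]
```

View pics/w5c.png

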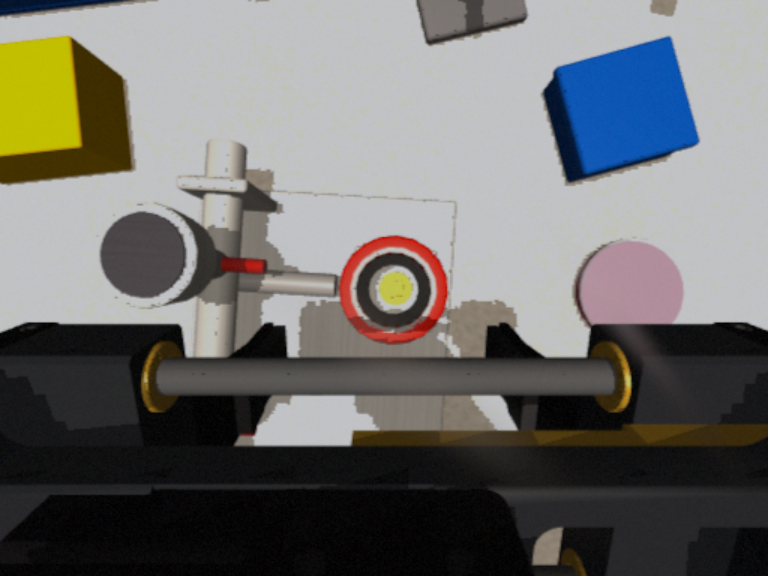

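The red well shows at (262,193) with the yellow stem visible. Fitting the stem angle.

```bash
sed -i 's/170:206,236:278/172:214,240:286/g; ' sq.py; python3 sq.py w5 | sort -t']' -k2 -n | tail -20
python3 - <<'E'
from h import *
d=np.load("pics/w5.npy"); cp=dict(np.load("pics/w5_cp.npz")); C=cloud(cp,d)
m=(C[178:208,248:282,2]>.035)&(C[178:208,248:282,2]<.055)
for row in m: print("".join("#" if x else "." for x in row))
# plate edge for frame yaw
for a,b in [((185,127),(303,135)),((303,135),(297,205))]:
    A=back(cp,*a,cp["pose"][2,3]-.008);B=back(cp,*b,cp["pose"][2,3]-.008); print(np.degrees(np.arctan2(*(B-A)[1::-1])))
E
```

```text
stem [557.04647519  -8.04464954   2.13795299] 2.88659401411668 area px 103
-10 [557.05  -8.04   2.14] 2.89
-15 [557.05  -8.04   2.14] 2.89
-20 [557.05  -8.04   2.14] 2.89
-25 [557.05  -8.04   2.14] 2.89
-30 [557.05  -8.04   2.14] 2.89
-5 [557.05  -8.04   2.14] 2.89
0 [557.05  -8.04   2.14] 2.89
10 [557.05  -8.04   2.14] 2.89
15 [557.05  -8.04   2.14] 2.89
20 [557.05  -8.04   2.14] 2.89
25 [557.05  -8.04   2.14] 2.89
30 [557.05  -8.04   2.14] 2.89
35 [557.05  -8.04   2.14] 2.89
5 [557.05  -8.04   2.14] 2.89
-45 [556.95  -8.08 -47.97] 24.08
40 [556.95  -8.08  42.03] 24.08
-35 [556.9   -8.14 -39.32] 25.4
-40 [556.9   -8.14 -39.32] 25.4
...##..................##.........
..#.....................##........
##........................#.......
#.........................##......
............................#.....
............................##....
.............................#....
.............................##...
..............................#...
...............#####..........#...
..........##########...........#..
..........##########...........#..
..........##########...........#..
..........##########...........#..
..........###########..........#..
..........###########..........#..
..........###########..........##.
...........##########..........#..
............#########..........#..
...........######.............##..
..............................#...
..............................#...
..............................#...
.............................#....
.............................#....
............................#.....
#..........................#......
##........................##......
.##......................##.......
..##...................##.........
170.15407826818736
79.1329973213526
```

Stem angle is about -87.9° against the manifold yaw of about -9.4°, so v≈1.37±0.04: it sits at the 1.35 stop. Next I raise clear and check the key in the stand.

Call:
move_arm --series '[[[0,0,0,0,0,0.8,1],[0.6,-0.05,0,0,0,0.8,1],[0.6,-0.05,0,0,0,0.2,1],[0.6,-0.05,0,0,0,0,1],[0,0,0,0,0,0,1],[0,0,0,0,0,0,1]]]'

```text
time_s: 31.92
tcp_pos: [0.5662, 0.0328, 0.3722]
ee_rot: [[0.035, -0.994, 0.108], [0.003, 0.108, 0.994], [-0.999, -0.035, 0.007]]
wrist_force: [-0.0, -0.5, 0.2]
gripper_width: 0.996
```

```bash
python3 - <<'E'
from h import *
for n in ("top","side"):
    p,d=viewer.capture(n); cv2.imwrite(f"pics/{n}9.png",cv2.resize(p[:,:,::-1],None,fx=1.5,fy=1.5)); np.save(f"pics/{n}9.npy",d)
cp=viewer.camera_params("top"); v,u=np.mgrid[:384,:512]
for f in ("top0","top9"):
    d=np.load(f"pics/{f}.npy"); C=cloud(cp,d)
    m=(d>0)&(u>278)&(u<325)&(v>160)&(v<206)&(C[...,2]>.17)&(C[...,2]<.21); H=C[m]; print(f,len(H),H.mean(0).round(4),np.median(H[:,2]))
print(r.sense()["wrist_force"],r.sense()["time_s"])
E
```

```text
top0 120 [ 0.4663 -0.2701  0.1851] 0.18541187518345092
top9 133 [ 0.4684 -0.2701  0.1845] 0.18518549215446867
[ 0.07851099  0.44067428 -0.07934341] 32.025
```

View pics/side9.png

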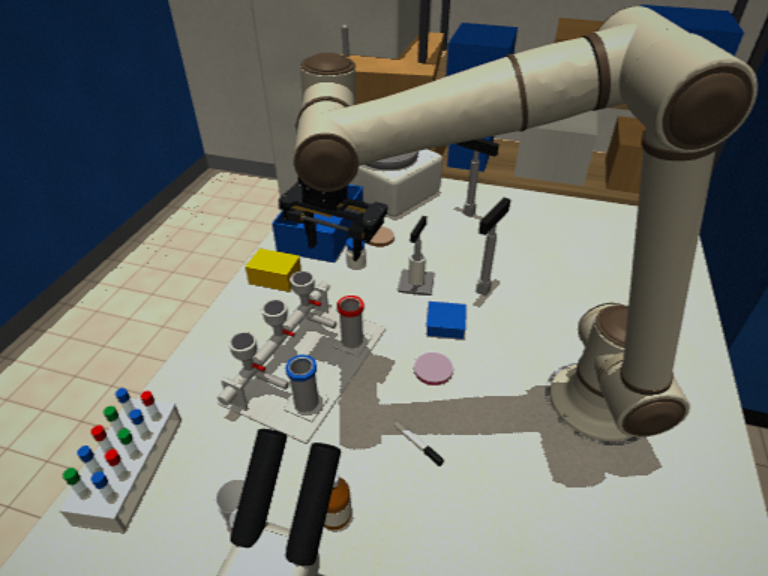

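View pics/top9.png

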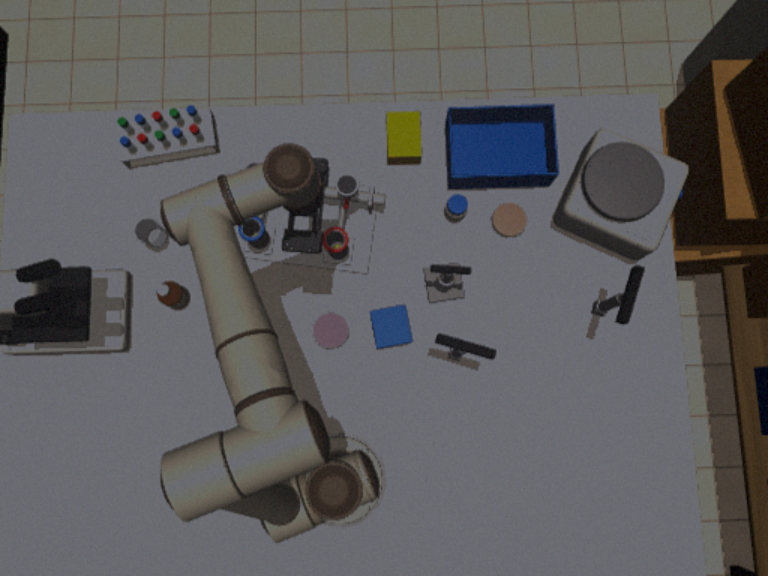

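The key stands upright in its stand (side view (417,255), 1.5x scale) at the same height as at the start. The bystanders are where they were, and the arm is clear and touching nothing.

```bash
python3 -c "
from station import r
print(r.finish_job())"
```

```text
the job is handed in; nothing more can be done
None
```

I shut the red valve against its stop, put the T-key back in its stand and released it. The job is handed in at about 32 s; no verdict was reported.

- **Seating:** I used the key in the white stand, the smallest of the three. The stem, found by looking down the well with the wrist camera, was at about (557, −9) mm. The key dropped on at first try without landing on the stem's top, and went about 102 mm below the mouth.
- **Turning:** I turned the key clockwise about 93° in all, including the free play. The torque rose from about 0.07 N m to 0.14–0.19 N m at the stop. The readings are noisy, by about 0.04 N m. I then backed off into the play and lifted the key out.
- **Valve check:** A look down the well afterwards put the valve at about 1.37 rad, give or take 0.04, which agrees with the 1.35 stop.
- **Key check:** The top camera showed the bar within about 2 mm of where it started, at the same height, with the key upright in the stand.
- **Bystanders:** By eye, none had moved in the final top and side pictures; I did not measure them.
- **Disagreements:** The torque rose at 91–93° of turn, about 6° later than I worked out from the measured stem angle. I put that down to give in the grip. The last joint's effort reading was no clean torque signal, because it flipped sign when I turned back.

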